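# Turn over a pudding mould and complete the tin

### The job

One clean pudding mould has been left standing mouth-up on the counter. Turn it over so that it stands mouth-down on the counter and let go of it, then take it again and pack it mouth-down into the empty place in the round tin, so that all seven moulds stand flat on the tin's floor, close together. Set it down without dropping it, do not tip or lift the moulds already packed, and leave the other kitchen things where they are.

Things in the scene. Friction and masses are not known exactly. Their poses are not given: they have to be found in the camera images.
- mould_mid (a point): plain steel pudding mould, a hollow cone-shaped cup: 62 mm high, 38 mm across its closed foot, 60 mm across its open mouth (outside), wall 2.5 mm, about 70 g; stands mouth-up on the counter at the start. Point on its axis half-way up (31 mm), z axis from foot to mouth. Lying on its side it rests on its cone: axis 10 degrees off level (mouth end higher), this point 24 mm up; laid down gently it does not roll
- tin_floor (a point): round aluminium cake tin, inside diameter 197 mm at the floor and 212 mm at the rim, outside 217 mm, flared wall 36 mm high, does not slide; point at the centre of its inner floor, 4 mm above the counter. Seven moulds just fit on its floor, mouth-down, one in the middle, six around (64 mm centre to centre); six are in, one of the outer places is empty
- gap (a point): centre, on the tin's inner floor, of the empty place (64 mm from the tin's centre); packed moulds stand on either side of it along the tin's wall and on its inner side, with about 4 mm to spare all round
- packed1_mid (a point): mould of the same kind, already standing loose and mouth-down in the tin, in its middle; the point is on its axis half-way up, z from foot to mouth (down)
- packed2_mid (a point): mould of the same kind, already standing loose and mouth-down in the tin, by its wall; the point is on its axis half-way up, z from foot to mouth (down)
- packed3_mid (a point): mould of the same kind, already standing loose and mouth-down in the tin, by its wall; the point is on its axis half-way up, z from foot to mouth (down)
- packed4_mid (a point): mould of the same kind, already standing loose and mouth-down in the tin, by its wall; the point is on its axis half-way up, z from foot to mouth (down)
- packed5_mid (a point): mould of the same kind, already standing loose and mouth-down in the tin, by its wall; the point is on its axis half-way up, z from foot to mouth (down)
- packed6_mid (a point): mould of the same kind, already standing loose and mouth-down in the tin, by its wall; the point is on its axis half-way up, z from foot to mouth (down)
- ramekin: bystander: white ceramic ramekin, 82 mm across, 42 mm high, standing mouth-up among the moulds; origin under its centre
- cutter: bystander: plain steel pastry cutter, a straight ring open at both ends, 58 mm across, 45 mm high, standing on the counter; origin under its centre
- tongs: bystander: steel serving tongs lying on the counter, about 250 mm long, 60 mm wide, 20 mm high; origin on the counter at the middle, x towards the tips
- salt: bystander: small steel salt shaker, 42 mm across, 75 mm high; origin under its centre
- squeeze: bystander: white plastic squeeze bottle, 56 mm across, 200 mm high; origin under its centre
- spoon: bystander: steel serving spoon lying on the counter, 240 mm long, x along it towards the bowl of the spoon; origin on the counter, at the middle

How it is judged:
On the way:
1. the mould that stood mouth-up stands mouth-down on the counter, outside the tin, let go (angle between mould_mid's own z axis and vertical above 3 rad and height (world z) of mould_mid below 0.036 m and horizontal distance between mould_mid and tin_floor above 0.11 m and linear speed of mould below 0.05 m/s and contact force between mould and the fingers below 0.05 N), for 0.2 s.
At the end, for the whole second after the job is handed in: all seven moulds stand mouth-down (within 5 degrees) and at rest flat on the tin's floor (centres 27 to 34.5 mm above it), each within 71 mm of the tin's centre, the left-out mould within 15 mm of the centre of the place that was empty (angle between each of mould_mid, packed1_mid, packed2_mid, packed3_mid, packed4_mid, packed5_mid, packed6_mid's own z axis and vertical above 3.05 rad and z of mould_mid in the frame of tin_floor between 0.027 and 0.0345 m and horizontal distance between each of mould_mid, packed1_mid, packed2_mid, packed3_mid, packed4_mid, packed5_mid, packed6_mid and tin_floor below 0.071 m and linear speed of each of mould, packed1, packed2, packed3, packed4, packed5, packed6 below 0.02 m/s and z of packed1_mid in the frame of tin_floor between 0.027 and 0.0345 m and z of packed2_mid in the frame of tin_floor between 0.027 and 0.0345 m and z of packed3_mid in the frame of tin_floor between 0.027 and 0.0345 m and z of packed4_mid in the frame of tin_floor between 0.027 and 0.0345 m and z of packed5_mid in the frame of tin_floor between 0.027 and 0.0345 m and z of packed6_mid in the frame of tin_floor between 0.027 and 0.0345 m and horizontal distance between mould_mid and gap below 0.015 m); the robot touches nothing.
It fails at once if the ramekin, pastry cutter, tongs, salt shaker, squeeze bottle or spoon is pushed or tipped more than 30 mm from its place (distance of any of ramekin, cutter, tongs, salt, squeeze, spoon from where it was at the start of the episode above 0.03 m).
It fails at once if the mould is dropped (it moves faster than 0.7 m/s with nothing holding it: a fall of about 25 mm) (contact force between mould and the fingers below 0.02 N and linear speed of mould above 0.7 m/s).
It fails at once if a mould already in the tin is lifted out or tipped over (angle between any of packed1_mid, packed2_mid, packed3_mid, packed4_mid, packed5_mid, packed6_mid's own z axis and vertical below 2.5 rad or z of any of packed1_mid, packed2_mid, packed3_mid, packed4_mid, packed5_mid, packed6_mid in the frame of tin_floor above 0.06 m).
It also fails if it takes over 67 s, if anything falls off the work surface, if the arm or the gripper's body presses on something with over 40 N, if the wrist force passes 120 N, or if a joint passes its speed limit or range.

### The arm

A 7-joint arm with a two-finger parallel gripper is mounted at the origin on the work surface. World frame = base frame: x ahead of the robot, y to its left, z up, the work surface at z = 0. Lengths are in m, angles in rad, forces in N, time in s.
With the tool pointing down it reaches from about 0.4 to 0.85 m from the base axis. Payload 10.4 kg.
Tool frame: the origin (TCP) lies midway between the tips of the shut fingers; the grasp point (between the pads) lies 19 mm behind it (grip_point_offset is the distance from the TCP to the grasp point, in m); y points along the fingers, z is the direction in which the jaws open and shut, and the axes are right-handed (so a half turn about y gives the same grasp; the last joint's range is limited). The gripper opens to 85 mm and grips with 20 to 120 N. Pads are 22 mm wide; open, the fingers measure 114 mm over their backs; the gripper's body (76 mm by 85 mm) begins 54 mm behind the grasp point. The pads swing forward as they close: fully open they stand 13 mm farther back than shut.
Start: joints at [1.275, 0.332, -0.065, 1.46, 0.022, 1.35, -0.088], TCP at [0.168, -0.602, 0.231] pointing down, gripper open.
Joint ranges: [-2.6, 2.6], [-0.5, 2.12], [-1.47, 1.34], [0.16, 2.42], [-1.27, 4.41], [0.06, 2.06], [-2.6, 2.6]. Speed limits (rad/s): [2.22, 2.22, 2.79, 2.79, 3.14, 3.14, 3.14].

### API

Orientations are given as a unit quaternion [x, y, z, w].
In Python, from workcell import * gives the robot as it stands.
- The arm moves only by the tool send_rows, never from a script. Its argument "motion" is a list of rows, each a list of 7 numbers: the opening in per cent of the stroke, from 0 (shut) to 100 (fully open), then the shift along the tool's x, y, z in m, then the turn, a rotation vector about the tool's x, y, z in rad. In form: [[claw, tx, ty, tz, ax, ay, az], ...]. A call has 1 to 10 rows; each row is the pose to reach, as a shift and turn from the pose commanded when the call began, along the tool's axes at that moment; what a row does not reach only later rows make up. A row lasts 1/12 s, in which the tool goes at most 41.7 mm and 7.16 degrees, less where a joint would pass 70% of its speed; a pose out of reach is approached as far as the arm can. A call with a gripper value outside its range is refused whole. The fingers move at their own pace and stop on an object; "squeeze" is the grip in N (left out, the last holds). Time passes only in rows, so rows that repeat a pose let the fingers close. It gives the time, the measured TCP pose, the force and the opening at its end, in the units of the state.
- get_obs(): the state, without advancing time (a new reading comes with each control period).
- camera(name): name is "side" or "top" or "wrist"; returns a dict with "pixels" (480x640x3 uint8, red, green, blue), "range_z" (480x640 float32, m along the optical axis (not along the pixel's ray), 0 where there is no reading), "fovy" (degrees; the focal length in pixels is half the picture's height over the tangent of half this angle, whatever the lens; pixels are square), "cx", "cy" (the principal point, pixels), "view" (4x4, takes a point from world to camera coordinates); the wrist camera has in their place "T_tool_cam" (4x4, takes a point from camera to tool coordinates, whose origin is the TCP and whose axes are the tool frame's). Camera axes: x right, y down, z forward; pixel columns grow to the right and rows downward; lengths in m; the calibration is good to about 2 mm. A picture is of the moment at which its call begins: read the wrist's pose just before it.
- hand_in(): hands the job in, once; it reports no verdict.
The state is a dict: "clock": time; "joint_pos": joint angles; "joint_velocities": joint speeds; "tau": joint torques, N m; "position": TCP position; "ee_rot": TCP orientation; "ft_force": force on the tool from outside, world axes, zero at the start; "torque": the same for the moment, N m; "grip_width": opening from 0.0 (shut) to 1.0 (fully open).
Only numpy, scipy, OpenCV 4.12 (cv2) and the standard library are available. Lean on these libraries where they do the work, as an engineer would, in place of code of your own. Each camera call takes 0.05 s, during which the arm holds its last target.

## Working session

There is one attempt and no reset: what is moved stays moved. The work goes in short steps, Python scripts to look and compute and a tool call to move; the robot and the scene stay as the last step left them, time stands still between calls to the robot, and variables do not carry over. Pictures are saved under pics/ and viewed, and the job is handed in when it is done.

Besides the shell and the picture viewer there is one more tool, called after "Call:" as name(argument=value, ...), one argument or row to a line, values as JSON. send_rows: Moves the arm, as the interface text tells. Its arguments: {"type":"object","properties":{"motion":{"type":"array"},"squeeze":{"type":"number"}},"required":["motion"]}

```bash
ls; mkdir -p pics; cat > h.py <<'E'
from workcell import *
import numpy as np, cv2
from scipy.spatial.transform import Rotation as R
def grab(n,fn):
    o=get_obs(); c=camera(n); cv2.imwrite('pics/'+fn,c['pixels'][:,:,::-1]); 
    if n=='wrist':
        T=np.eye(4); T[:3,:3]=R.from_quat(o['ee_rot']).as_matrix(); T[:3,3]=o['position']; W=T@np.array(c['T_tool_cam'])
    else: W=np.linalg.inv(np.array(c['view']))
    c['W']=W; c['f']=240/np.tan(np.radians(c['fovy'])/2); return c
def cloud(c):
    v,u=np.mgrid[0:480,0:640]; z=c['range_z']
    p=np.stack([(u-c['cx'])/c['f']*z,(v-c['cy'])/c['f']*z,z],-1)
    q=p@c['W'][:3,:3].T+c['W'][:3,3]; q[z==0]=np.nan; return q
def ray(c,u,v,h):
    d=c['W'][:3,:3]@np.array([(u-c['cx'])/c['f'],(v-c['cy'])/c['f'],1]); o=c['W'][:3,3]
    return o+d*(h-o[2])/d[2]
E
python3 - <<'E'
from h import *
o=get_obs(); print(o)
for n in ['top','side','wrist']:
    c=grab(n,n+'0.png'); print(n,c['fovy'],c['cx'],c['cy'],np.round(c['W'],3).tolist())
E
```

```text
pics
{'clock': 0.0, 'joint_pos': array([ 1.27541952,  0.33290308, -0.06470304,  1.46091819,  0.02161157,
        1.34987979, -0.08849236]), 'joint_velocities': array([ 1.82551997e-04,  1.16832108e-04, -9.69186636e-04, -1.27621615e-03,
        4.46569418e-04,  5.29885375e-05,  1.95795260e-03]), 'tau': array([-2.46392701e-04, -6.25449228e+01,  4.90529963e-02, -3.91609168e+01,
        1.62002438e-02,  9.78086464e-03,  1.61318809e-06]), 'position': array([ 0.16827628, -0.60154731,  0.23050749]), 'ee_rot': array([-0.09624774,  0.70102898, -0.70004792,  0.09606062]), 'ft_force': array([ 0.09667106, -0.25543939, -0.39751371]), 'torque': array([0.03196389, 0.04445137, 0.03983641]), 'grip_width': 1.0045634793883087}
top 55.087613480412806 314.84815494082824 247.09969322011244 [[-0.018, -0.992, 0.123, 0.405], [-1.0, 0.02, 0.023, -0.021], [-0.025, -0.123, -0.992, 1.201], [0.0, 0.0, 0.0, 1.0]]
side 48.205469744997124 320.91262133644557 234.46241111187499 [[-0.79, -0.446, 0.421, 0.041], [-0.613, 0.558, -0.559, 0.726], [0.015, -0.699, -0.715, 0.996], [0.0, 0.0, 0.0, 1.0]]
wrist 64.52844890518088 328.54239050649215 237.8951393992912 [[0.269, -0.915, -0.299, 0.245], [-0.963, -0.256, -0.083, -0.58], [-0.001, 0.31, -0.951, 0.373], [0.0, 0.0, 0.0, 1.0]]
```

View pics/top0.png

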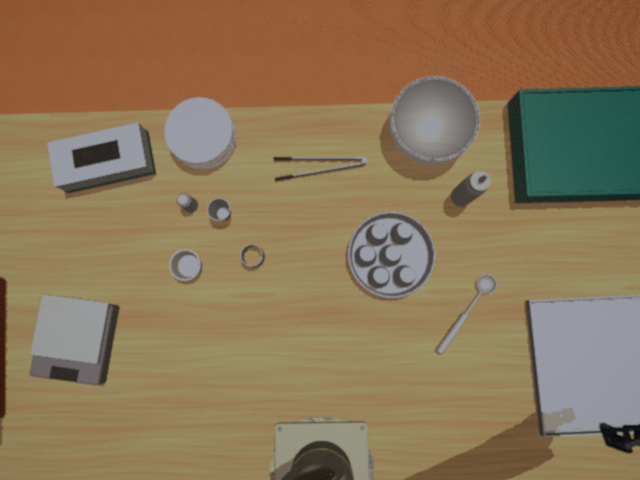

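View pics/side0.png

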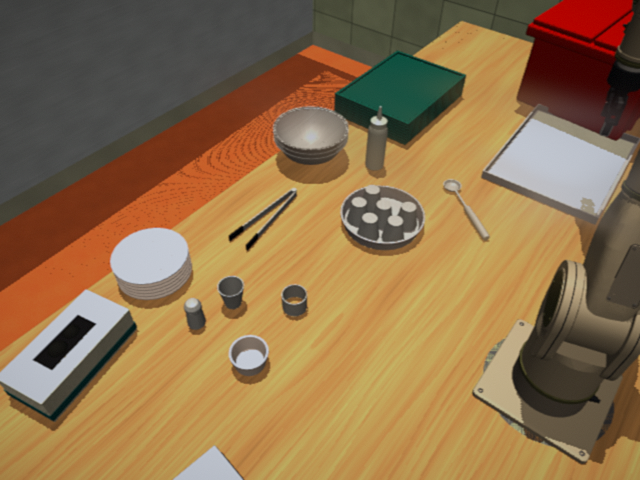

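```bash
python3 - <<'E'
from h import *
o=get_obs(); print(np.round(R.from_quat(o['ee_rot']).as_matrix(),3))
c=grab('top','t1.png'); P=cloud(c)
for n,u,v,h in [('mould',219,210,.06),('salt',184,201,.07),('ramekin',185,265,.04),('cutter',252,257,.045),('tin',391,254,.03),('spoon',466,315,0),('squeeze',478,181,.2),('tong',320,168,.02)]:
    print(n,np.round(ray(c,u,v,h),3),np.round(P[v,u],3))
# height-sliced blobs
H=P[...,2]
m=((H>.05)&(H<.075)).astype(np.uint8); m[:, :150]=0
k,l,s,ce=cv2.connectedComponentsWithStats(m)
for i in range(1,k):
    if s[i,4]>30 and s[i,4]<3000:
        q=P[l==i]; print(s[i],np.round(np.nanmedian(q,0),3), np.round((q.min(0)+q.max(0))/2,3))
b=cv2.resize(c['pixels'][150:350,150:450,::-1],None,fx=2.6,fy=2.6,interpolation=cv2.INTER_CUBIC); cv2.imwrite('pics/t1z.png',b)
E
```

```text
[[-0.963 -0.     0.269]
 [-0.269  0.001 -0.963]
 [ 0.    -1.    -0.001]]
mould [0.647 0.247 0.06 ] [0.658 0.259 0.008]
salt [0.67  0.334 0.07 ] [0.668 0.332 0.075]
ramekin [0.51  0.338 0.04 ] [0.513 0.347 0.009]
cutter [0.527 0.166 0.045] [0.531 0.172 0.003]
tin [ 0.529 -0.188  0.03 ] [ 0.524 -0.182  0.07 ]
spoon [ 0.371 -0.377  0.   ] [ 0.371 -0.372  0.018]
squeeze [ 0.669 -0.361  0.2  ] [ 0.678 -0.373  0.165]
tong [ 0.762 -0.011  0.02 ] [ 0.768 -0.011 -0.001]
[ 397   88   71   69 1848] [ 0.882 -0.315  0.06 ] [ 0.86  -0.298  0.063]
[ 523   90  117   69 2189] [ 0.857 -0.693  0.074] [ 0.843 -0.677  0.071]
[514  93 126 107 728] [ 0.718 -0.519  0.062] [ 0.796 -0.662  0.063]
[540  93  18  11  68] [ 0.918 -0.595  0.074] [ 0.915 -0.594  0.072]
[570 115  10  10  33] [ 0.859 -0.655  0.074] [ 0.855 -0.656  0.073]
[389 121  73  44 177] [ 0.767 -0.244  0.069] [ 0.808 -0.278  0.069]
[525 122  12  14  47] [ 0.836 -0.542  0.074] [ 0.835 -0.543  0.073]
[579 130  15  33 118] [ 0.78  -0.676  0.074] [ 0.786 -0.676  0.072]
[594 133  15  25  86] [ 0.777 -0.716  0.074] [ 0.787 -0.712  0.073]
[583 146  57
[... 431 characters left out ...]
1  0.074] [ 0.693 -0.572  0.073]
[455 185  19  18  76] [ 0.664 -0.357  0.063] [ 0.674 -0.371  0.063]
[176 193  16  16 157] [0.671 0.333 0.07 ] [0.673 0.338 0.063]
[207 198  23  23 140] [0.656 0.259 0.06 ] [0.648 0.249 0.059]
[395 223  17  18 239] [ 0.582 -0.215  0.066] [ 0.582 -0.216  0.061]
[369 224  18  18 237] [ 0.58  -0.152  0.066] [ 0.581 -0.153  0.061]
[383 245  18  18 238] [ 0.525 -0.185  0.066] [ 0.527 -0.186  0.061]
[357 246  18  17 233] [ 0.526 -0.121  0.066] [ 0.527 -0.121  0.061]
[397 267  18  17 237] [ 0.472 -0.217  0.066] [ 0.473 -0.217  0.062]
[371 268  18  17 238] [ 0.471 -0.153  0.066] [ 0.472 -0.153  0.062]
[296 445  53  18 110] [ 0.066 -0.003  0.058] [ 0.052 -0.002  0.063]
```

View pics/t1z.png

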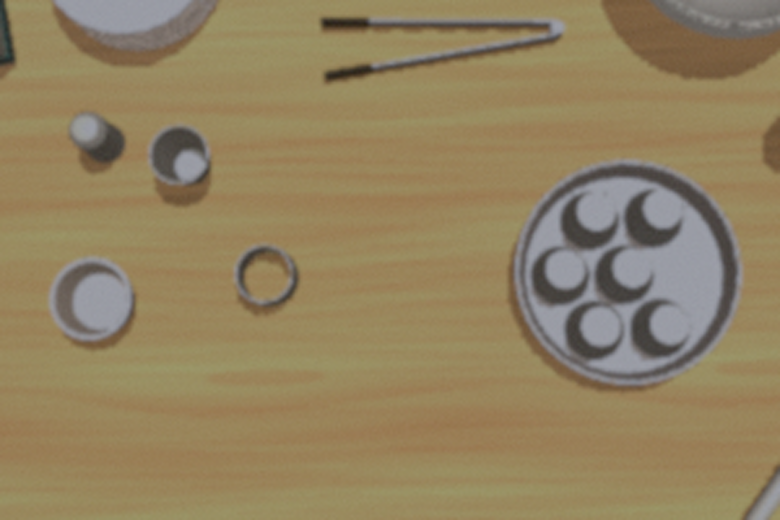

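```bash
cat >> h.py <<'E'
def tool(az,e):
    # az, e deg; y along (cos e cos az, cos e sin az, sin e); jaw z = horizontal tangent
    a,e=np.radians([az,e]); y=np.array([np.cos(e)*np.cos(a),np.cos(e)*np.sin(a),np.sin(e)])
    z=np.array([-np.sin(a),np.cos(a),0]); return np.stack([np.cross(y,z),y,z],1)
def go(p,M,back=0.0):
    """TCP such that point 'back' behind TCP is at p; prints shift & turn"""
    o=get_obs(); Rc=R.from_quat(o['ee_rot']).as_matrix(); t=np.array(p)+M[:,1]*back
    d=Rc.T@(t-o['position']); r=R.from_matrix(Rc.T@M).as_rotvec()
    print('tcp',np.round(t,3),'shift',np.round(d,4),'turn',np.round(r,3),'dist',round(np.linalg.norm(d),3),'deg',round(np.degrees(np.linalg.norm(r)),1))
E
python3 - <<'E'
from h import *
go([.648,.249,.035],tool(21,-50),.022-.15)
E
```

```text
tcp [0.571 0.22  0.133] shift [-0.6092  0.0983 -0.6822] turn [-1.044  2.869 -0.048] dist 0.92 deg 174.9
```

```bash
sed -i 's/z=np.array(\[-np.sin(a),np.cos(a),0\])/z=-np.array([-np.sin(a),np.cos(a),0])/' h.py
python3 - <<'E'
from h import *
go([.648,.249,.035],tool(21,-50),.022-.15)
go([.648,.249,.15],tool(21,-75),.022-.1)
E
```

```text
tcp [0.571 0.22  0.133] shift [-0.6092  0.0983 -0.6822] turn [-0.032 -0.09   0.698] dist 0.92 deg 40.3
tcp [0.629 0.242 0.225] shift [-0.671   0.006  -0.6881] turn [-0.011 -0.093  0.262] dist 0.961 deg 15.9
```

Call:
send_rows(
  motion=[
    [90,-0.61,0,-0.68,0,-0.09,0.3],
    [90,-0.61,0,-0.68,0,-0.09,0.3],
    [90,-0.61,0,-0.68,0,-0.09,0.3],
    [90,-0.61,0,-0.68,0,-0.09,0.3],
    [90,-0.61,0,-0.68,0,-0.09,0.3],
    [90,-0.61,0,-0.68,0,-0.09,0.3],
    [90,-0.61,0,-0.68,0,-0.09,0.3],
    [90,-0.61,0,-0.68,0,-0.09,0.3],
    [90,-0.61,0,-0.68,0,-0.09,0.3],
    [90,-0.61,0,-0.68,0,-0.09,0.3],
  ],
  squeeze=30,
)

```text
clock: 1.03
position: [0.3531, -0.2263, 0.2312]
ee_rot: [-0.022, 0.702, -0.674, 0.231]
ft_force: [1.6, -0.8, 0.1]
grip_width: 0.902
```

```bash
python3 - <<'E'
from h import *
o=get_obs();print(o['clock'],o['joint_pos'],o['position'])
go([.648,.249,.035],tool(21,-50),.022-.15)
E
```

```text
1.0333 [ 1.15582115 -0.24023188 -0.41961423  2.07577175 -0.39053583  1.16145706
 -0.33314121] [ 0.35310965 -0.22634717  0.23118857]
tcp [0.571 0.22  0.133] shift [-0.318   0.1958 -0.3414] turn [-0.015  0.002  0.399] dist 0.506 deg 22.9
```

Call:
send_rows(
  motion=[
    [90,-0.32,0.1,-0.34,0,0,0.2],
    [90,-0.32,0.1,-0.34,0,0,0.2],
    [90,-0.32,0.1,-0.34,0,0,0.2],
    [90,-0.32,0.1,-0.34,0,0,0.2],
    [90,-0.32,0.1,-0.34,0,0,0.3],
    [90,-0.32,0.12,-0.34,0,0,0.4],
    [90,-0.32,0.14,-0.34,0,0,0.4],
    [90,-0.32,0.17,-0.34,0,0,0.4],
    [90,-0.32,0.18,-0.34,0,0,0.4],
    [90,-0.32,0.18,-0.34,0,0,0.4],
  ],
)

```text
clock: 1.87
position: [0.5265, 0.1398, 0.1803]
ee_rot: [0.118, 0.692, -0.614, 0.361]
ft_force: [1.9, -1.7, -1.2]
grip_width: 0.903
```

```bash
python3 - <<'E'
from h import *
o=get_obs();print(o['clock'],o['joint_pos'],o['position'])
go([.648,.249,.035],tool(21,-50),.022-.15)
E
```

```text
1.8667 [ 0.86058337 -0.31666782 -1.03716934  2.28981885 -0.88571495  0.43114336
 -0.74456784] [0.52651479 0.13983445 0.18026406]
tcp [0.571 0.22  0.133] shift [-0.0236  0.0806 -0.0593] turn [-0.013  0.007 -0.003] dist 0.103 deg 0.9
```

Call:
send_rows(
  motion=[
    [90,-0.024,0.08,-0.06,0,0,0],
    [90,-0.024,0.08,-0.06,0,0,0],
    [90,-0.024,0.08,-0.06,0,0,0],
    [90,-0.024,0.08,-0.06,0,0,0],
    [90,-0.024,0.08,-0.06,0,0,0],
  ],
)

```text
clock: 2.28
position: [0.5434, 0.168, 0.1382]
ee_rot: [0.106, 0.687, -0.633, 0.341]
ft_force: [0.7, -0.8, -0.5]
grip_width: 0.902
```

```bash
python3 - <<'E'
from h import *
o=get_obs();print(o['clock'],o['joint_pos'],o['position'])
c=grab('wrist','w1.png'); P=cloud(c)
go([.648,.249,.035],tool(21,-50),.022)
q=P[np.isfinite(P[...,2])]
m=(np.hypot(q[:,0]-.648,q[:,1]-.249)<.06)&(q[:,2]>.054)&(q[:,2]<.07); w=q[m];print(len(w),w.min(0),w.max(0))
E
```

```text
2.2833 [ 0.94481606 -0.06831659 -1.30065934  2.23832645 -0.06603726  0.2748599
 -1.53697098] [0.5434362  0.16802113 0.13817917]
tcp [0.661 0.254 0.018] shift [-0.0397  0.1785 -0.046 ] turn [-0.043  0.004  0.051] dist 0.189 deg 3.8
1638 [0.62191855 0.21776438 0.05401501] [0.68160984 0.27679503 0.06359719]
```

View pics/w1.png

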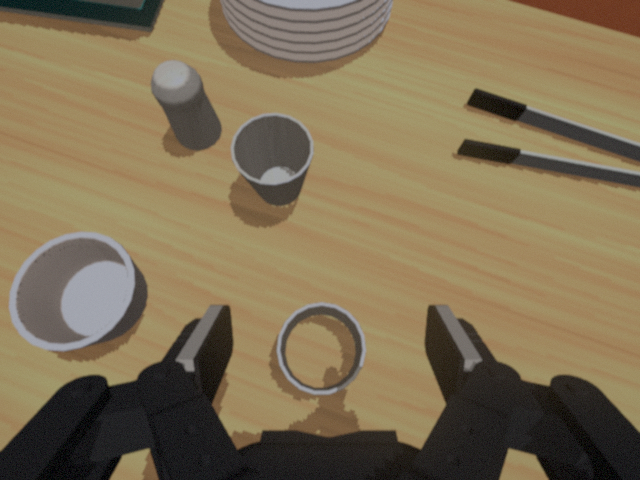

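```bash
python3 - <<'E'
from h import *
for az,e,b in [(21,-50,.128),(21,-60,.128),(21,-75,.128),(21,-90,.2)]:
  go([.65,.248,.035],tool(az,e),.022-b)
E
```

```text
tcp [0.586 0.224 0.116] shift [-0.0344  0.0518 -0.0389] turn [-0.043  0.004  0.051] dist 0.073 deg 3.8
tcp [0.601 0.229 0.127] shift [-0.0528  0.0525 -0.0389] turn [-0.043 -0.    -0.124] dist 0.084 deg 7.5
tcp [0.624 0.238 0.137] shift [-0.0796  0.0594 -0.0392] turn [-0.043 -0.006 -0.386] dist 0.107 deg 22.2
tcp [0.65  0.248 0.213] shift [-0.1471  0.0157 -0.0371] turn [-0.042 -0.012 -0.647] dist 0.153 deg 37.2
```

Call:
send_rows(
  motion=[
    [90,-0.053,0.04,-0.039,-0.04,0,-0.12],
    [90,-0.053,0.04,-0.039,-0.04,0,-0.12],
    [90,-0.053,0.04,-0.039,-0.04,0,-0.12],
    [90,-0.053,0.04,-0.039,-0.04,0,-0.12],
    [90,-0.053,0.04,-0.039,-0.04,0,-0.12],
    [90,-0.053,0.04,-0.039,-0.04,0,-0.12],
  ],
)

```text
clock: 2.83
position: [0.5934, 0.2294, 0.1373]
ee_rot: [0.056, 0.706, -0.637, 0.305]
ft_force: [-0.6, 0.4, 1.0]
grip_width: 0.901
```

```bash
python3 - <<'E'
from h import *
o=get_obs();print(o['clock'],o['joint_pos'],o['position'])
go([.65,.248,.035],tool(21,-60),.022-.128)
go([.65,.248,.035],tool(21,-50),.022-.128)
E
```

```text
2.8333 [ 0.51880071  0.27248134 -1.07157307  1.99267969  0.57801289  0.54776132
 -2.10403761] [0.59335728 0.22941451 0.1373126 ]
tcp [0.601 0.229 0.127] shift [-0.0004  0.0124  0.003 ] turn [ 0.003 -0.001 -0.003] dist 0.013 deg 0.2
tcp [0.586 0.224 0.116] shift [0.018  0.0139 0.003 ] turn [ 0.003 -0.001  0.171] dist 0.023 deg 9.8
```

```bash
python3 - <<'E'
from h import *
go([.65,.248,.034],tool(21,-50),.022-.07)
go([.65,.248,.034],tool(21,-50),.022)
E
```

```text
tcp [0.621 0.237 0.071] shift [0.0086 0.0719 0.0031] turn [ 0.003 -0.001  0.171] dist 0.073 deg 9.8
tcp [0.663 0.253 0.017] shift [-0.0033  0.1409  0.0033] turn [ 0.003 -0.001  0.171] dist 0.141 deg 9.8
```

Call:
send_rows(
  motion=[
    [90,0.018,0.014,0.003,0,0,0.17],
    [90,0.018,0.014,0.003,0,0,0.17],
    [90,0.009,0.072,0.003,0,0,0.17],
    [90,0.009,0.072,0.003,0,0,0.17],
    [90,0.003,0.1,0.003,0,0,0.17],
    [90,0.0,0.12,0.003,0,0,0.17],
    [90,-0.003,0.14,0.003,0,0,0.17],
    [90,-0.003,0.14,0.003,0,0,0.17],
  ],
)

```text
clock: 3.5
position: [0.6385, 0.24, 0.0527]
ee_rot: [0.114, 0.701, -0.61, 0.351]
ft_force: [0.8, 0.8, -0.8]
grip_width: 0.897
```

```bash
python3 - <<'E'
from h import *
o=get_obs();print(o['clock'],o['joint_pos'],o['position'],o['ft_force'])
go([.65,.248,.034],tool(21,-50),.022)
grab('wrist','w2.png')
E
```

```text
3.5 [-0.39827868  0.31387413 -0.05788171  2.10030328  0.95112473  0.07901067
 -2.58711706] [0.63848572 0.24003148 0.05269251] [ 0.82251372  0.80702865 -0.8151406 ]
tcp [0.663 0.253 0.017] shift [ 0.0009  0.0451 -0.0031] turn [ 0.004 -0.011  0.015] dist 0.045 deg 1.1
```

View pics/w2.png

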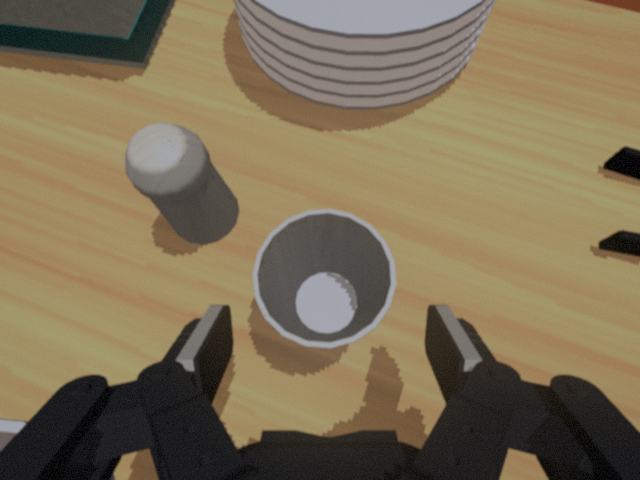

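```bash
python3 - <<'E'
from h import *
go([.65,.248,.034],tool(21,-60),.022-.03)
go([.65,.248,.034],tool(21,-60),.022)
E
```

```text
tcp [0.646 0.247 0.041] shift [ 0.0001  0.0115 -0.0017] turn [ 0.005 -0.006 -0.158] dist 0.012 deg 9.0
tcp [0.66  0.252 0.015] shift [ 0.0048  0.0411 -0.0016] turn [ 0.005 -0.006 -0.158] dist 0.041 deg 9.0
```

Call:
send_rows(
  motion=[
    [90,0.0,0.011,-0.002,0,0,-0.16],
    [90,0.0,0.011,-0.002,0,0,-0.16],
    [90,0.002,0.02,-0.002,0,0,-0.16],
    [90,0.004,0.035,-0.002,0,0,-0.16],
    [90,0.005,0.041,-0.002,0,0,-0.16],
    [90,0.005,0.041,-0.002,0,0,-0.16],
  ],
)

```text
clock: 4.05
position: [0.6577, 0.2501, 0.0154]
ee_rot: [0.056, 0.709, -0.636, 0.3]
ft_force: [0.2, -0.2, -0.7]
grip_width: 0.897
```

```bash
python3 - <<'E'
from h import *
o=get_obs();print(o['clock'],o['joint_pos'],o['position'],o['ft_force'])
go([.65,.248,.034],tool(21,-60),.022)
grab('wrist','w3.png')
E
```

```text
4.05 [-0.07177991  0.47817281 -0.43361359  1.91319634  0.69344367  0.33096104
 -2.2315772 ] [0.65770553 0.25005885 0.01540128] [ 0.20383333 -0.24988251 -0.74309422]
tcp [0.66  0.252 0.015] shift [-0.0024  0.0019 -0.0009] turn [ 0.007 -0.01   0.004] dist 0.003 deg 0.7
```

View pics/w3.png

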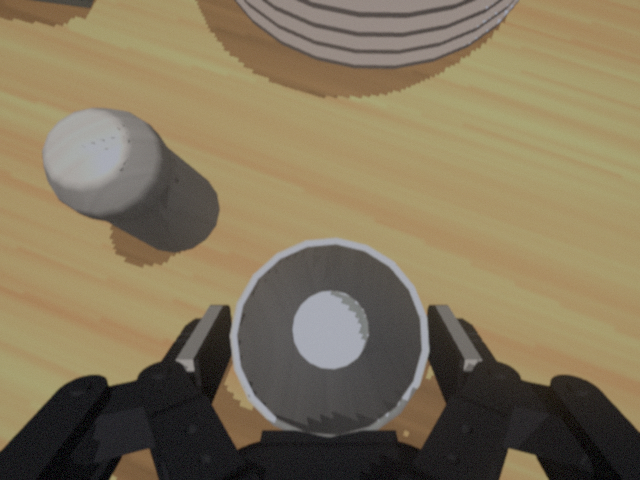

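Call:
send_rows(
  motion=[
    [0,0,0,0,0,0,0],
    [0,0,0,0,0,0,0],
    [0,0,0,0,0,0,0],
    [0,0,0,0,0,0,0],
    [0,0,0,0,0,0,0],
    [0,0,0,0,0,0,0],
    [0,0,0,0,0,0,0],
    [0,0,0,0,0,0,0],
  ],
  squeeze=30,
)

```text
clock: 4.77
position: [0.6589, 0.2521, 0.0178]
ee_rot: [0.057, 0.708, -0.636, 0.302]
ft_force: [-0.8, -2.3, 7.1]
grip_width: 0.644
```

```bash
python3 - <<'E'
from h import *
o=get_obs();print(o['clock'],o['joint_pos'],o['position'],o['ft_force'],o['grip_width'])
grab('side','s1.png')
E
```

```text
4.7667 [-0.07391483  0.47638383 -0.43434954  1.91089402  0.69540517  0.33181535
 -2.23271678] [0.65887089 0.25209334 0.0178051 ] [-0.77823369 -2.34858687  7.10364074] 0.6440947351191496
```

View pics/s1.png

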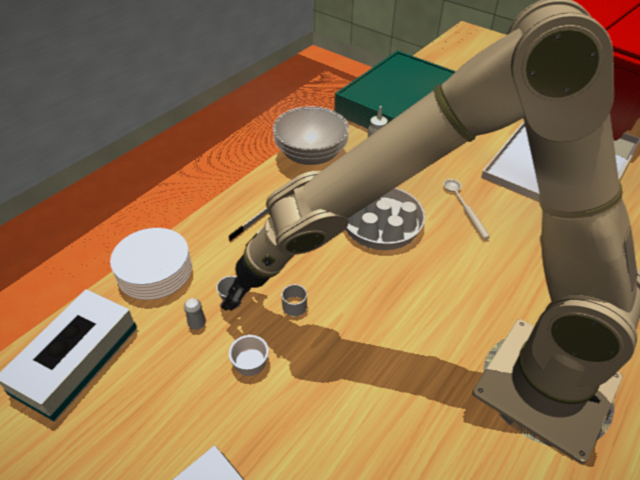

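```bash
python3 - <<'E'
from h import *
go([.65,.248,.14],tool(21,-60),.022)
go([.62,.04,.14],tool(4,-60),.022)
go([.60,.04,.14],tool(4,-110),.022)
E
```

```text
tcp [0.66  0.252 0.121] shift [-0.0526 -0.0887 -0.0004] turn [ 0.007 -0.007  0.   ] dist 0.103 deg 0.6
tcp [0.631 0.041 0.121] shift [ 0.0353 -0.1415  0.1866] turn [0.155 0.25  0.002] dist 0.237 deg 16.8
tcp [0.592 0.039 0.119] shift [ 0.0677 -0.1582  0.1741] turn [ 0.036  0.301 -0.865] dist 0.245 deg 52.5
```

Lift, then travel.

Call:
send_rows(
  motion=[
    [0,-0.02,-0.034,0,0,0,0],
    [0,-0.04,-0.068,0,0,0,0],
    [0,-0.053,-0.089,0,0,0,0],
    [0,-0.05,-0.1,0.03,0,0,0],
    [0,-0.04,-0.11,0.05,0.05,0.1,0],
    [0,0.035,-0.142,0.187,0.155,0.25,0],
    [0,0.035,-0.142,0.187,0.155,0.25,0],
    [0,0.035,-0.142,0.187,0.155,0.25,0],
    [0,0.035,-0.142,0.187,0.155,0.25,0],
    [0,0.035,-0.142,0.187,0.155,0.25,0],
  ],
)

```text
clock: 5.65
position: [0.6289, 0.0312, 0.119]
ee_rot: [0.16, 0.688, -0.679, 0.202]
ft_force: [0.5, -0.1, -1.3]
grip_width: 0.648
```

```bash
python3 - <<'E'
from h import *
o=get_obs();print(o['clock'],o['joint_pos'],o['position'],o['ft_force'],o['grip_width'])
go([.60,.04,.14],tool(4,-110),.022)
grab('wrist','w4.png')
E
```

```text
5.65 [ 0.36228264  0.17365328 -0.54067979  2.03429093  0.30954403  0.45870337
 -1.90130095] [0.62889419 0.03120219 0.11903921] [ 0.48619287 -0.11674727 -1.26225497] 0.648003618060499
tcp [0.592 0.039 0.119] shift [ 0.031  -0.018  -0.0104] turn [-0.004 -0.01  -0.866] dist 0.037 deg 49.6
```

View pics/w4.png

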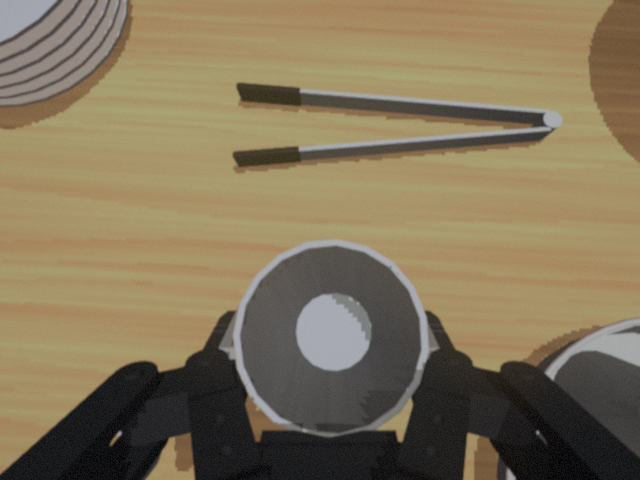

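```bash
python3 - <<'E'
from h import *
go([.60,.04,.16],tool(4,-100),.022)
go([.60,.04,.16],tool(4,-125),.022)
E
```

```text
tcp [0.596 0.04  0.138] shift [ 0.0196 -0.0325 -0.0068] turn [-0.003 -0.007 -0.693] dist 0.039 deg 39.7
tcp [0.587 0.039 0.142] shift [ 0.0254 -0.0401 -0.0067] turn [-1.000e-03 -8.000e-03 -1.129e+00] dist 0.048 deg 64.7
```

Call:
send_rows(
  motion=[
    [0,0.003,-0.01,-0.001,0,0,-0.12],
    [0,0.006,-0.018,-0.002,0,0,-0.24],
    [0,0.01,-0.024,-0.003,0,0,-0.36],
    [0,0.013,-0.028,-0.004,0,0,-0.48],
    [0,0.017,-0.03,-0.006,0,0,-0.6],
    [0,0.02,-0.033,-0.007,0,0,-0.72],
    [0,0.022,-0.035,-0.007,0,0,-0.84],
    [0,0.024,-0.037,-0.007,0,-0.01,-0.96],
    [0,0.025,-0.04,-0.007,0,-0.01,-1.08],
    [0,0.025,-0.04,-0.007,0,-0.01,-1.13],
  ],
)

```text
clock: 6.53
position: [0.5885, 0.0457, 0.141]
ee_rot: [0.242, -0.664, 0.682, 0.188]
ft_force: [0.5, 0.5, -2.0]
grip_width: 0.645
```

```bash
python3 - <<'E'
from h import *
o=get_obs();print(o['clock'],o['joint_pos'],o['position'],o['ft_force'],o['grip_width'])
go([.60,.04,.10],tool(4,-140),.022)
go([.60,.04,.026],tool(4,-140),.022)
grab('wrist','w5.png')
grab('side','s5.png')
E
```

```text
6.5333 [ 0.11702303  0.84759797 -0.47684793  1.06085163  0.22372104  1.9131024
 -1.80684746] [0.5884832  0.04566567 0.14096069] [ 0.51730646  0.54080551 -1.98949235] 0.6454239048218644
tcp [0.583 0.039 0.086] shift [-0.0272  0.0483  0.0064] turn [-0.008  0.008 -0.254] dist 0.056 deg 14.5
tcp [0.583 0.039 0.012] shift [-0.0702  0.1085  0.0063] turn [-0.008  0.008 -0.254] dist 0.129 deg 14.5
```

View pics/s5.png

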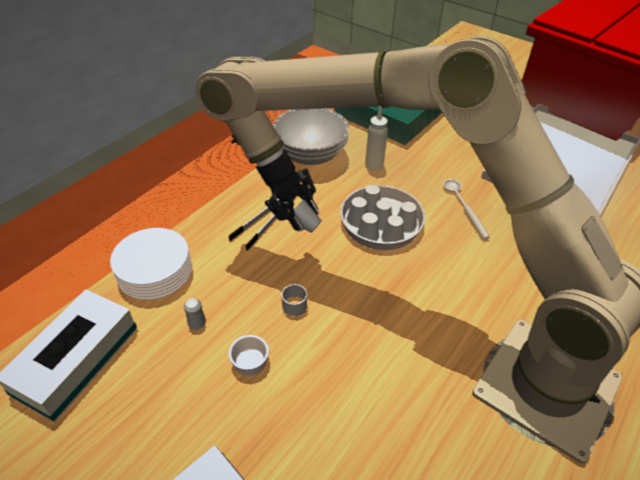

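View pics/w5.png

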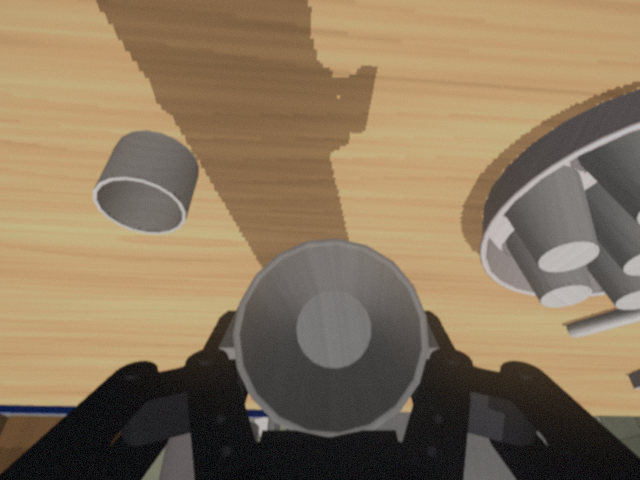

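Call:
send_rows(
  motion=[
    [0,-0.013,0.024,0.003,0,0,-0.12],
    [0,-0.027,0.048,0.006,-0.008,0.008,-0.25],
    [0,-0.045,0.073,0.006,-0.008,0.008,-0.25],
    [0,-0.058,0.091,0.006,-0.008,0.008,-0.25],
    [0,-0.063,0.099,0.006,-0.008,0.008,-0.25],
    [0,-0.064,0.1,0.006,-0.008,0.008,-0.25],
    [0,-0.064,0.1,0.006,-0.008,0.008,-0.25],
  ],
)

```text
clock: 7.22
position: [0.5852, 0.0383, 0.0264]
ee_rot: [0.315, -0.633, 0.652, 0.271]
ft_force: [0.3, -0.3, 0.1]
grip_width: 0.647
```

```bash
python3 - <<'E'
from h import *
o=get_obs();print(o['clock'],o['joint_pos'],o['position'],o['ft_force'],o['grip_width'])
go([.60,.04,.026],tool(4,-140),.022)
c=grab('side','s6.png'); cv2.imwrite('pics/s6z.png',cv2.resize(c['pixels'][130:330,200:400,::-1],None,fx=3,fy=3))
E
```

```text
7.2167 [-0.00647423  1.11795105 -0.25141209  0.8927436   0.11960868  2.00205916
 -1.72350313] [0.58522476 0.03830457 0.02637519] [ 0.27498195 -0.32609779  0.0733704 ] 0.6469488903875561
tcp [0.583 0.039 0.012] shift [-0.0097  0.011  -0.0006] turn [ 0.003 -0.    -0.017] dist 0.015 deg 1.0
```

View pics/s6z.png

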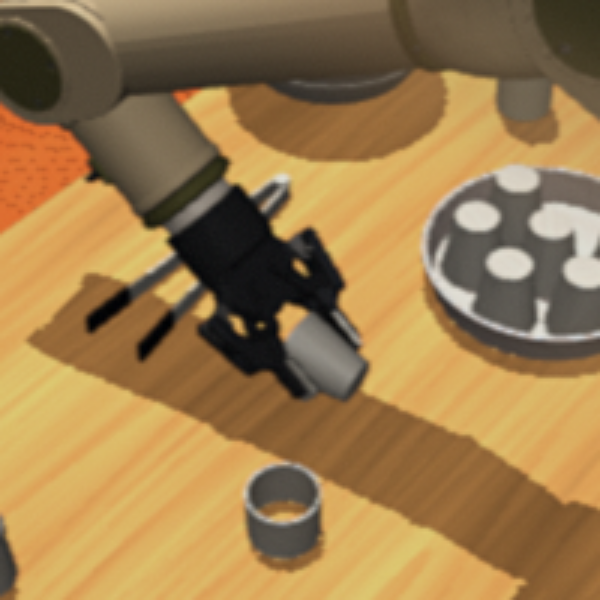

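Call:
send_rows(
  motion=[
    [0,-0.002,0.002,0,0,0,-0.01],
    [0,-0.004,0.004,0,0,0,-0.015],
    [0,-0.0055,0.006,0,0,0,-0.015],
    [0,-0.006,0.007,0,0,0,-0.015],
    [0,-0.0065,0.0075,0,0,0,-0.015],
  ],
)

```text
clock: 7.68
position: [0.583, 0.0377, 0.0149]
ee_rot: [0.321, -0.63, 0.65, 0.278]
ft_force: [0.9, 0.4, 5.7]
grip_width: 0.646
```

Call:
send_rows(
  motion=[
    [67,0,0,0,0,0,0],
    [67,0,0,0,0,0,0],
    [69,0,0,0,0,0,0],
    [72,0,0,0,0,0,0],
    [80,0,0,0,0,0,0],
    [88,0,0,0,0,0,0],
    [92,0,0,0,0,0,0],
  ],
)

```text
clock: 8.27
position: [0.583, 0.0377, 0.0143]
ee_rot: [0.321, -0.63, 0.65, 0.278]
ft_force: [0.2, 0.1, 0.1]
grip_width: 0.922
```

```bash
python3 - <<'E'
from h import *
o=get_obs();print(o['clock'],o['joint_pos'],o['position'],o['ft_force'],o['grip_width'])
c=grab('side','s7.png'); cv2.imwrite('pics/s7z.png',cv2.resize(c['pixels'][130:330,200:400,::-1],None,fx=3,fy=3))
grab('wrist','w7.png')
E
```

```text
8.2667 [-0.01036536  1.14298946 -0.24418802  0.88200785  0.11748511  2.00580643
 -1.72064311] [0.5829967  0.03766762 0.01434775] [0.19558551 0.0615032  0.13540919] 0.9218999623822499
```

View pics/s7z.png

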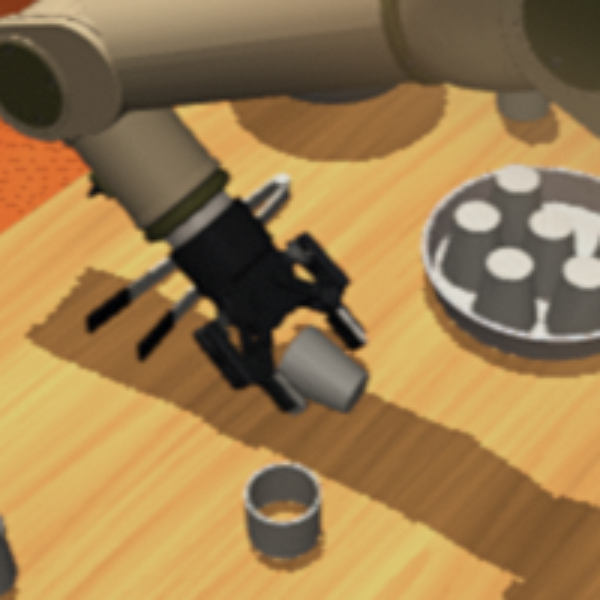

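View pics/w7.png

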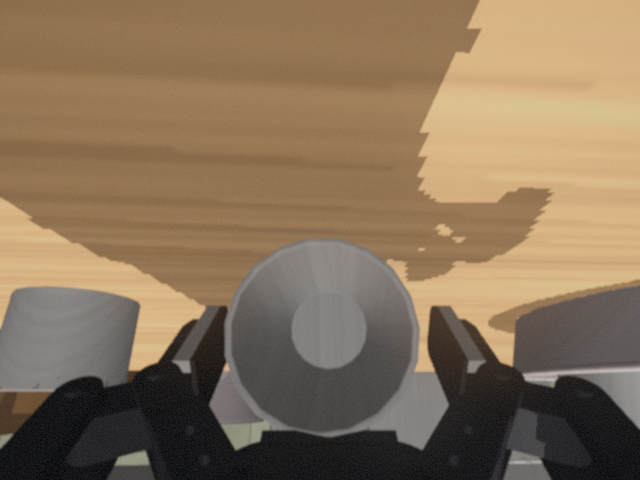

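Call:
send_rows(
  motion=[
    [92,0,-0.02,0,0,0,0],
    [92,0,-0.05,0,0,0,0],
    [92,0,-0.09,0,0,0,0],
    [92,0,-0.12,0,0,0,0.05],
    [92,0.03,-0.15,0,0,0,0.17],
    [92,0.05,-0.15,0,0,0,0.29],
    [92,0.07,-0.15,0,0,0,0.41],
    [92,0.08,-0.15,0,0,0,0.53],
    [92,0.09,-0.15,0,0,0,0.65],
    [92,0.1,-0.15,0,0,0,0.77],
  ],
)

```text
clock: 9.2
position: [0.6342, 0.0412, 0.1894]
ee_rot: [0.063, -0.705, 0.706, 0.015]
ft_force: [1.1, 0.2, 0.4]
grip_width: 0.924
```

```bash
python3 - <<'E'
from h import *
o=get_obs();print(o['clock'],o['joint_pos'],o['position'])
c=grab('wrist','w8.png'); P=cloud(c)
c2=grab('top','t8.png');P2=cloud(c2)
for Q in (P,P2):
    q=Q[np.isfinite(Q[...,2])]
    m=(abs(q[:,0]-.6)<.06)&(abs(q[:,1]-.04)<.05)&(q[:,2]>.012)&(q[:,2]<.07); w=q[m]
    print(len(w)); 
    if len(w): print(np.percentile(w,[1,50,99],axis=0).round(3)); t=w[w[:,2]>.038]; print(np.median(t,0), np.polyfit(t[:,0],t[:,1],1))
E
```

```text
9.2 [-0.32783611  0.46743282  0.2742642   1.39155361 -0.12614226  1.41020027
 -1.55049444] [0.63417926 0.04122156 0.18936546]
3389
[[0.565 0.016 0.013]
 [0.604 0.04  0.044]
 [0.63  0.07  0.057]]
[0.6044605  0.03965325 0.04732205] [0.02719556 0.02391291]
0
```

View pics/w8.png

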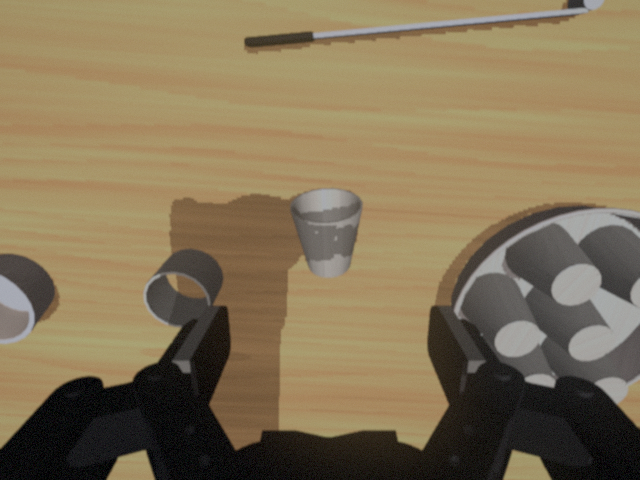

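```bash
python3 - <<'E'
from h import *
go([.602,.041,.026],tool(3,-60),.02-.1)
go([.602,.041,.026],tool(3,-60),.02)
E
```

```text
tcp [0.562 0.039 0.095] shift [ 0.0562  0.1018 -0.0032] turn [0.006 0.013 0.638] dist 0.116 deg 36.6
tcp [0.612 0.042 0.009] shift [-0.0034  0.1821 -0.0023] turn [0.006 0.013 0.638] dist 0.182 deg 36.6
```

Call:
send_rows(
  motion=[
    [92,0.03,0.03,0,0,0.01,0.12],
    [92,0.056,0.06,-0.003,0,0.01,0.24],
    [92,0.056,0.08,-0.003,0,0.01,0.36],
    [92,0.056,0.09,-0.003,0,0.01,0.48],
    [92,0.056,0.1,-0.003,0,0.013,0.6],
    [92,0.056,0.1,-0.003,0,0.013,0.64],
    [92,0.056,0.1,-0.003,0,0.013,0.64],
  ],
)

```text
clock: 9.88
position: [0.5613, 0.0392, 0.0908]
ee_rot: [0.163, 0.689, -0.677, 0.2]
ft_force: [0.6, 0.3, -0.2]
grip_width: 0.919
```

```bash
python3 - <<'E'
from h import *
o=get_obs();print(o['clock'],o['joint_pos'],o['position'])
go([.602,.041,.026],tool(3,-60),.02)
go([.602,.041,.026],tool(3,-60),.02-.05)
E
```

```text
9.8833 [-0.44825571  0.02662921  0.26293456  2.25198419  0.16052395  0.35186465
 -1.83963116] [0.56131177 0.03919292 0.09077374]
tcp [0.612 0.042 0.009] shift [-0.0033  0.0964  0.0008] turn [0.005 0.001 0.004] dist 0.097 deg 0.4
tcp [0.587 0.04  0.052] shift [-0.0031  0.0464  0.0006] turn [0.005 0.001 0.004] dist 0.047 deg 0.4
```

Call:
send_rows(
  motion=[
    [92,-0.001,0.02,0,0,0,0],
    [92,-0.002,0.046,0,0,0,0],
    [92,-0.003,0.07,0.001,0,0,0],
    [92,-0.003,0.085,0.001,0,0,0],
    [92,-0.003,0.096,0.001,0,0,0],
    [92,-0.003,0.096,0.001,0,0,0],
  ],
)

```text
clock: 10.38
position: [0.6167, 0.0414, 0.0106]
ee_rot: [0.162, 0.689, -0.678, 0.199]
ft_force: [-0.7, 0.5, 0.8]
grip_width: 0.921
```

```bash
python3 - <<'E'
from h import *
o=get_obs();print(o['clock'],o['joint_pos'],o['position'],o['ft_force'])
go([.602,.041,.026],tool(3,-60),.02)
go([.602,.041,.026],tool(3,-56),.02)
grab('wrist','w9.png')
E
```

```text
10.3833 [-3.56684249e-01  3.04956545e-01  2.01276870e-01  2.15694928e+00
 -9.49947783e-04  1.71818239e-01 -1.69604772e+00] [0.61669864 0.04139896 0.0105791 ] [-0.71060622  0.53822851  0.84740552]
tcp [0.612 0.042 0.009] shift [ 0.005  -0.0007 -0.0004] turn [0.003 0.001 0.007] dist 0.005 deg 0.4
tcp [0.613 0.042 0.009] shift [ 0.0036 -0.0007 -0.0004] turn [0.003 0.001 0.077] dist 0.004 deg 4.4
```

View pics/w9.png

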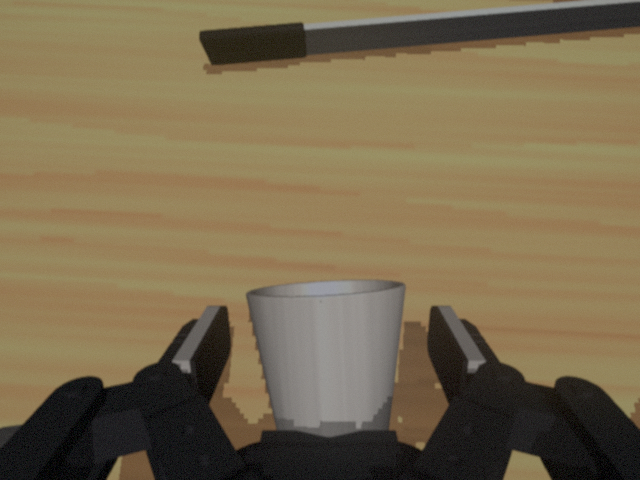

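Call:
send_rows(
  motion=[
    [92,0.003,0,0,0,0,0.06],
    [92,0.003,0,0,0,0,0.06],
    [0,0.003,0,0,0,0,0.06],
    [0,0.003,0,0,0,0,0.06],
    [0,0.003,0,0,0,0,0.06],
    [0,0.003,0,0,0,0,0.06],
    [0,0.003,0,0,0,0,0.06],
    [0,0.003,0,0,0,0,0.06],
    [0,0.003,0,0,0,0,0.06],
    [0,0.003,0,0,0,0,0.06],
  ],
)

```text
clock: 11.27
position: [0.616, 0.0419, 0.0137]
ee_rot: [0.185, 0.684, -0.67, 0.222]
ft_force: [-6.6, 0.1, 10.2]
grip_width: 0.646
```

```bash
python3 - <<'E'
from h import *
o=get_obs();print(o['clock'],o['joint_pos'],o['position'],o['ft_force'],o['grip_width'])
go([.602,.041,.026],tool(3,-56),.02)
go([.602,.041,.13],tool(3,-56),.02)
go([.59,.041,.15],tool(3,-116),.02)
grab('wrist','w10.png')
E
```

```text
11.2667 [-0.402187    0.29092163  0.24239061  2.21072432  0.02990537  0.06725433
 -1.73635637] [0.61601612 0.04190009 0.01370125] [-6.59555757  0.09583605 10.17187991] 0.6455583620641389
tcp [0.613 0.042 0.009] shift [0.0047 0.002  0.0002] turn [ 0.005 -0.     0.009] dist 0.005 deg 0.6
tcp [0.613 0.042 0.113] shift [-0.0526 -0.0847 -0.0003] turn [ 0.005 -0.     0.009] dist 0.1 deg 0.6
tcp [0.581 0.041 0.132] shift [-0.0363 -0.1179 -0.0011] turn [ 0.005  0.003 -1.038] dist 0.123 deg 59.5
```

View pics/w10.png

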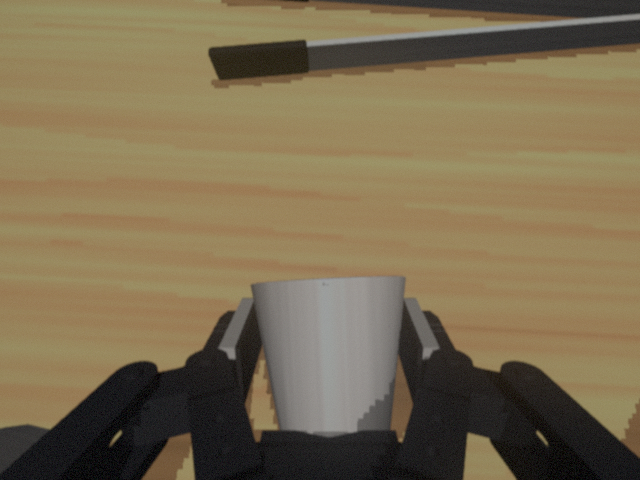

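Call:
send_rows(
  motion=[
    [0,-0.015,-0.025,0,0,0,0],
    [0,-0.03,-0.05,0,0,0,0],
    [0,-0.05,-0.085,0,0,0,-0.06],
    [0,-0.05,-0.095,0,0,0,-0.18],
    [0,-0.047,-0.1,0,0,0,-0.3],
    [0,-0.045,-0.105,0,0,0,-0.42],
    [0,-0.042,-0.11,0,0,0,-0.54],
    [0,-0.04,-0.112,-0.001,0,0,-0.66],
    [0,-0.038,-0.115,-0.001,0,0,-0.78],
    [0,-0.036,-0.118,-0.001,0,0,-0.9],
  ],
)

```text
clock: 12.15
position: [0.5809, 0.0408, 0.132]
ee_rot: [0.133, -0.696, 0.699, 0.093]
ft_force: [1.2, 0.7, -0.4]
grip_width: 0.646
```

```bash
python3 - <<'E'
from h import *
o=get_obs();print(o['clock'],o['joint_pos'],o['position'],o['ft_force'],o['grip_width'])
go([.59,.041,.15],tool(3,-140),.02)
E
```

```text
12.15 [-0.3426497   0.56306049  0.30270885  1.41801551 -0.16584413  1.50739411
 -1.53460831] [0.58086644 0.04082444 0.13199407] [ 1.17843808  0.68950571 -0.38725652] 0.6456687086627618
tcp [0.575 0.04  0.137] shift [ 0.0075 -0.0029  0.0003] turn [ 0.002  0.006 -0.552] dist 0.008 deg 31.6
```

Call:
send_rows(
  motion=[
    [0,0.002,0,0,0,0,-0.12],
    [0,0.004,0,0,0,0,-0.24],
    [0,0.006,0,0,0,0,-0.36],
    [0,0.007,0,0,0,0,-0.48],
    [0,0.007,0.005,0,0,0.006,-0.6],
    [0,0.007,0.01,0,0,0.006,-0.62],
    [0,0.007,0.01,0,0,0.006,-0.62],
  ],
)

```text
clock: 12.73
position: [0.5706, 0.0574, 0.1374]
ee_rot: [-0.309, 0.654, -0.644, -0.25]
ft_force: [-1.3, 7.3, -1.7]
grip_width: 0.642
```

```bash
python3 - <<'E'
from h import *
o=get_obs();print(o['clock'],o['joint_pos'],o['position'],o['ft_force'],o['grip_width'])
M=R.from_quat(o['ee_rot']).as_matrix();print(M.round(3))
c=grab('side','s11.png'); cv2.imwrite('pics/s11z.png',cv2.resize(c['pixels'][130:330,200:400,::-1],None,fx=3,fy=3))
grab('wrist','w11.png')
E
```

```text
12.7333 [-0.16182472  0.92018119  0.05720081  0.97963151 -0.11764116  2.05336363
 -1.59789542] [0.57064435 0.05737435 0.137379  ] [-1.30874144  7.3134763  -1.73392411] 0.6419206717154469
[[-0.684 -0.726  0.07 ]
 [-0.082 -0.019 -0.996]
 [ 0.725 -0.687 -0.046]]
```

View pics/s11z.png

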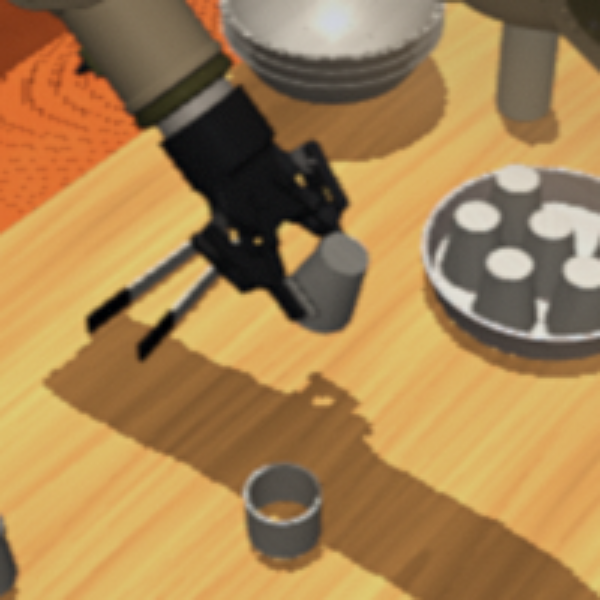

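View pics/w11.png

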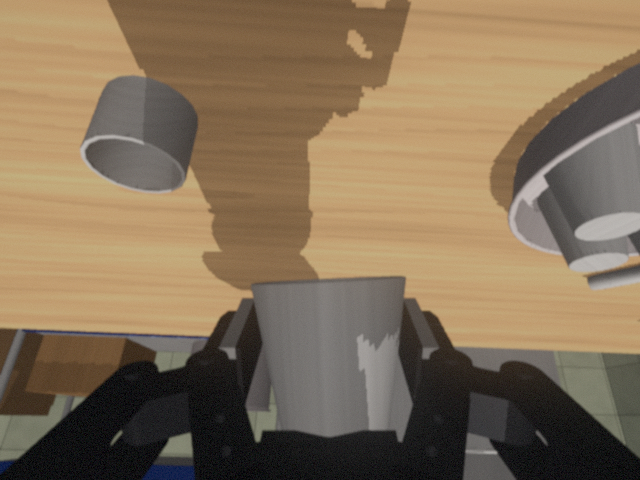

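```bash
python3 - <<'E'
from h import *
o=get_obs();print(o['ft_force'],o['position'])
go([.585,.041,.060],tool(3,-143),.02)
E
```

```text
[-0.5440303  -1.79706769 -0.4815244 ] [0.57188476 0.04451411 0.13780736]
tcp [0.569 0.04  0.048] shift [-0.0629  0.0641  0.0054] turn [ 0.008  0.011 -0.115] dist 0.09 deg 6.6
```

Call:
send_rows(
  motion=[
    [0,-0.02,0.02,0.002,0,0,0],
    [0,-0.045,0.045,0.004,0.004,0.005,-0.04],
    [0,-0.06,0.06,0.005,0.008,0.01,-0.1],
    [0,-0.063,0.064,0.005,0.008,0.01,-0.115],
    [0,-0.063,0.064,0.005,0.008,0.01,-0.115],
    [0,-0.063,0.064,0.005,0.008,0.01,-0.115],
  ],
)

```text
clock: 13.33
position: [0.5698, 0.0376, 0.0498]
ee_rot: [0.329, -0.622, 0.644, 0.299]
ft_force: [-0.3, 0.4, 0.4]
grip_width: 0.645
```

```bash
python3 - <<'E'
from h import *
o=get_obs();print(o['clock'],o['joint_pos'],o['position'],o['ft_force'],o['grip_width'])
go([.585,.041,.04],tool(3,-143),.02)
c=grab('side','s12.png'); cv2.imwrite('pics/s12z.png',cv2.resize(c['pixels'][180:280,250:350,::-1],None,fx=6,fy=6,interpolation=cv2.INTER_CUBIC))
c=grab('wrist','w12.png'); P=cloud(c)
v,u=np.mgrid[0:480,0:640]
m=(u>265)&(u<390)&(v>290)&(v<420)&np.isfinite(P[...,2])&(c['range_z']<.25)
# profile along column 330
for vv in range(270,432,10):
    print(vv,P[vv,330].round(4))
E
```

```text
13.3333 [-0.17363172  1.09800433  0.12198489  0.91664346 -0.12738349  2.05436745
 -1.59121518] [0.56981856 0.03761373 0.0497579 ] [-0.33922062  0.37243357  0.42698303] 0.6447744758035764
tcp [0.569 0.04  0.028] shift [-0.017   0.0137 -0.0028] turn [-0.005 -0.008 -0.003] dist 0.022 deg 0.6
270 [ 4.441e-01  3.000e-02 -1.000e-04]
280 [0.6139 0.0398 0.0469]
290 [0.6138 0.0399 0.0501]
300 [0.6124 0.0398 0.053 ]
310 [0.6131 0.0399 0.0562]
320 [0.6112 0.0398 0.0591]
330 [0.6083 0.0397 0.0618]
340 [0.6075 0.0397 0.0649]
350 [0.6074 0.0397 0.0679]
360 [0.6046 0.0396 0.0708]
370 [0.6041 0.0396 0.0738]
380 [0.6027 0.0395 0.0769]
390 [0.601  0.0395 0.0799]
400 [0.6001 0.0394 0.0829]
410 [0.5995 0.0394 0.0859]
420 [0.5964 0.0393 0.0891]
430 [0.5957 0.0393 0.0921]
```

View pics/s12z.png

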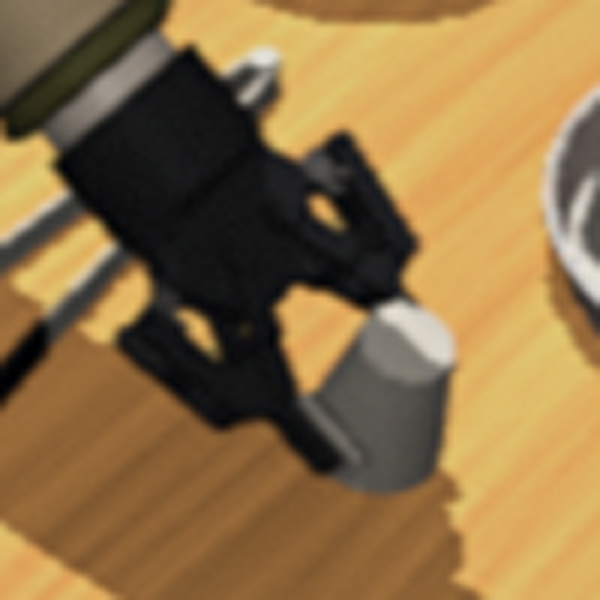

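Call:
send_rows(
  motion=[
    [0,-0.009,0.007,-0.001,0,0,0],
    [0,-0.017,0.014,-0.002,0,0,0],
    [0,-0.021,0.017,-0.002,0,0,0],
    [0,-0.023,0.019,-0.002,0,0,0],
    [0,-0.0245,0.02,-0.002,0,0,0],
    [0,-0.0245,0.02,-0.002,0,0,0],
  ],
  squeeze=20,
)

```text
clock: 13.93
position: [0.5674, 0.0398, 0.0167]
ee_rot: [0.331, -0.622, 0.643, 0.3]
ft_force: [0.1, 0.0, 0.8]
grip_width: 0.641
```

```bash
python3 - <<'E'
from h import *
o=get_obs();print(o['clock'],o['joint_pos'],o['position'],o['ft_force'],o['grip_width'])
M=R.from_quat(o['ee_rot']).as_matrix(); print('down in tool',(M.T@[0,0,-1]).round(3))
c=grab('wrist','w13.png'); P=cloud(c)
L=P[285:430:5,330]; print(P[275:300:5,330].round(4)); k=np.polyfit(L[:,2],L[:,0],1); print('tilt',np.degrees(np.arctan(-k[0]))-10.06)
E
```

```text
13.9333 [-0.17420208  1.13654673  0.11718596  0.92007588 -0.13019102  2.01612367
 -1.59212557] [0.56736487 0.03979409 0.0167191 ] [0.09797483 0.02650036 0.83885707] 0.6413234162445848
down in tool [-0.799  0.601 -0.008]
[[ 5.641e-01  3.910e-02 -2.000e-04]
 [ 6.125e-01  4.190e-02  1.280e-02]
 [ 6.114e-01  4.180e-02  1.420e-02]
 [ 6.113e-01  4.180e-02  1.580e-02]
 [ 6.099e-01  4.180e-02  1.710e-02]]
tilt 12.00162324218079
```

Call:
send_rows(
  motion=[
    [0,-0.001,0.001,0,0,0,-0.01],
    [0,-0.0015,0.001,0,0,0,-0.02],
    [0,-0.0025,0.0015,0,0,0,-0.03],
    [0,-0.003,0.002,0,0,0,-0.03],
  ],
  squeeze=20,
)

```text
clock: 14.32
position: [0.5678, 0.0398, 0.0132]
ee_rot: [0.34, -0.617, 0.639, 0.31]
ft_force: [4.0, -0.3, 5.7]
grip_width: 0.643
```

```bash
python3 - <<'E'
from h import *
o=get_obs();print(o['clock'],o['joint_pos'][5],o['position'],o['ft_force'],o['grip_width'])
c=grab('wrist','w14.png'); P=cloud(c)
L=P[285:430:5,330]; print(P[275:300:5,330].round(4)); k=np.polyfit(L[:,2],L[:,0],1); print('tilt',np.degrees(np.arctan(-k[0]))-10.06)
E
```

```text
14.3167 2.049692770261798 [0.56783431 0.03975149 0.01322795] [ 4.04745988 -0.32655428  5.67127095] 0.643274715393758
[[0.6103 0.0417 0.0059]
 [0.6111 0.0417 0.0076]
 [0.6114 0.0417 0.0093]
 [0.6104 0.0417 0.0107]
 [0.6104 0.0417 0.0123]]
tilt 3.791991893166406
```

Call:
send_rows(
  motion=[
    [66,0,0,0,0,0,0],
    [67,0,0,0,0,0,0],
    [69,0,0,0,0,0,0],
    [74,0,0,0,0,0,0],
    [82,0,0,0,0,0,0],
    [90,0,0,0,0,0,0],
    [94,0,0,0,0,0,0],
    [94,0,0,0,0,0,0],
  ],
)

```text
clock: 15.03
position: [0.5677, 0.0398, 0.0134]
ee_rot: [0.34, -0.617, 0.639, 0.31]
ft_force: [0.3, -0.3, -0.4]
grip_width: 0.941
```

```bash
python3 - <<'E'
from h import *
o=get_obs();print(o['clock'],o['joint_pos'][5],o['position'],o['ft_force'],o['grip_width'])
c=grab('wrist','w15.png'); P=cloud(c)
L=P[295:420:5,330]; print(P[260:300:5,330].round(4)); k=np.polyfit(L[:,2],L[:,0],1); print('tilt',np.degrees(np.arctan(-k[0]))-10.06)
c=grab('side','s15.png'); cv2.imwrite('pics/s15z.png',cv2.resize(c['pixels'][180:280,250:350,::-1],None,fx=6,fy=6,interpolation=cv2.INTER_CUBIC))
E
```

```text
15.0333 2.048161157814793 [0.56773754 0.0398047  0.0133732 ] [ 0.26833666 -0.3031788  -0.35206336] 0.9413180033824977
[[0.6126 0.0418 0.0017]
 [0.6126 0.0418 0.0033]
 [0.6124 0.0418 0.0049]
 [0.6126 0.0418 0.0066]
 [0.6115 0.0418 0.0079]
 [0.6114 0.0418 0.0095]
 [0.6119 0.0418 0.0112]
 [0.6114 0.0418 0.0127]]
tilt 0.32331936278019136
```

View pics/s15z.png

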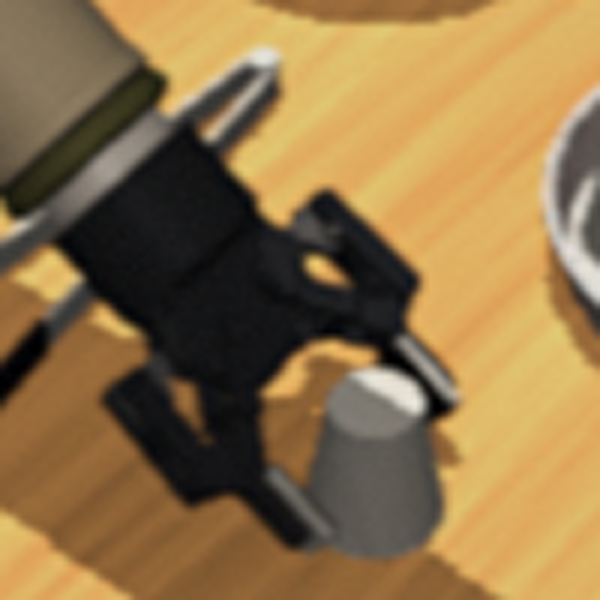

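View pics/w15.png

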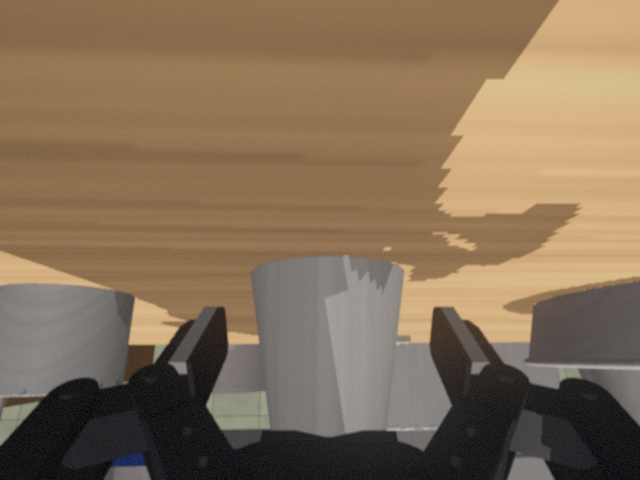

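Call:
send_rows(
  motion=[
    [94,0,-0.015,0,0,0,0],
    [94,0,-0.04,0,0,0,0],
    [94,0,-0.08,0,0,0,0],
    [94,0,-0.12,0,0,0,0.05],
    [94,0.03,-0.15,0,0,0,0.17],
    [94,0.05,-0.15,0,0,0,0.29],
    [94,0.07,-0.15,0,0,0,0.41],
    [94,0.08,-0.15,0,0,0,0.53],
    [94,0.09,-0.15,0,0,0,0.65],
    [94,0.1,-0.15,0,0,0,0.77],
  ],
)

```text
clock: 15.97
position: [0.633, 0.0448, 0.1832]
ee_rot: [0.083, -0.7, 0.708, 0.047]
ft_force: [0.4, 0.2, 1.8]
grip_width: 0.941
```

```bash
cat >> h.py <<'E'
def down(yaw=0):
    a=np.radians(yaw); z=np.array([np.cos(a),np.sin(a),0]); y=np.array([0,0,-1.]); return np.stack([np.cross(y,z),y,z],1)
def topdisc(P,x,y,r=.05,lo=.05,hi=.075):
    q=P[np.isfinite(P[...,2])]; m=(np.hypot(q[:,0]-x,q[:,1]-y)<r)&(q[:,2]>lo)&(q[:,2]<hi); w=q[m]
    c,rad=cv2.minEnclosingCircle(w[:,:2].astype(np.float32)) if len(w)>5 else ((0,0),0)
    return len(w),np.round(np.median(w,0),4),np.round(c,4),round(rad,4)
E
python3 - <<'E'
from h import *
o=get_obs();print(o['clock'],o['joint_pos'],o['position'])
c=grab('wrist','w16.png'); P=cloud(c)
print(topdisc(P,.583,.041,lo=.058))
for x,y in [(.582,-.216),(.581,-.153),(.527,-.186),(.527,-.121),(.473,-.217),(.472,-.153)]: print(topdisc(P,x,y,.03,.06))
go([.583,.041,.15],down(0),0)
E
```

```text
15.9667 [-0.34338748  0.53141756  0.30342398  1.32709209 -0.14757714  1.49129244
 -1.55897137] [0.6330155  0.04479255 0.18320219]
(1777, array([0.5856, 0.0414, 0.0618]), array([0.5838, 0.0417]), 0.0201)
(104, array([ 0.5818, -0.2011,  0.0619]), array([ 0.5812, -0.2044]), 0.0113)
(1949, array([ 0.5886, -0.1532,  0.0658]), array([ 0.5866, -0.1554]), 0.0205)
(1548, array([ 0.5338, -0.1854,  0.0658]), array([ 0.532 , -0.1877]), 0.0205)
(1541, array([ 0.5343, -0.1222,  0.0657]), array([ 0.5316, -0.124 ]), 0.0203)
(1200, array([ 0.4807, -0.2188,  0.0657]), array([ 0.4773, -0.2213]), 0.0207)
(1073, array([ 0.4819, -0.1557,  0.0657]), array([ 0.4774, -0.1561]), 0.0204)
tcp [0.583 0.041 0.15 ] shift [ 0.0386  0.0429 -0.0001] turn [ 0.13  -1.517  0.145] dist 0.058 deg 87.7
```

View pics/w16.png

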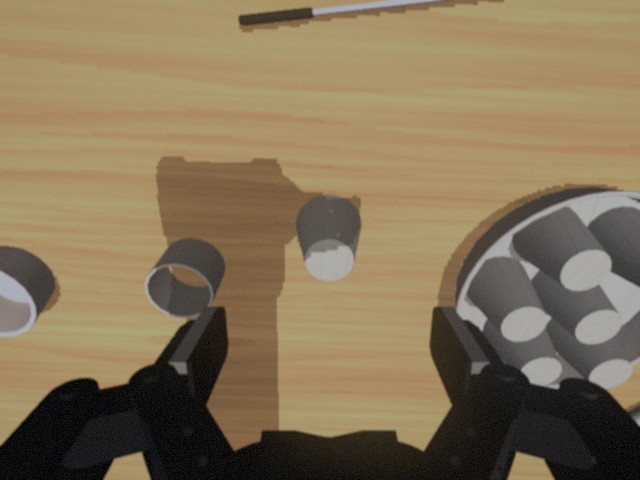

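Call:
send_rows(
  motion=[
    [90,0.004,0.0,0,0.01,-0.12,0.014],
    [90,0.008,0.0,0,0.02,-0.24,0.03],
    [90,0.012,0.0,0,0.03,-0.36,0.04],
    [90,0.016,0.0,0,0.04,-0.48,0.05],
    [90,0.02,0.0,0,0.05,-0.6,0.06],
    [90,0.024,0.0,0,0.06,-0.72,0.07],
    [90,0.028,0.01,0,0.07,-0.84,0.08],
    [90,0.032,0.02,0,0.08,-0.96,0.095],
    [90,0.036,0.03,0,0.1,-1.08,0.11],
    [90,0.039,0.04,0,0.1,-1.2,0.12],
  ],
)

```text
clock: 16.85
position: [0.5863, 0.0425, 0.1504]
ee_rot: [-0.434, 0.573, -0.568, 0.399]
ft_force: [-0.2, 0.4, 0.8]
grip_width: 0.902
```

```bash
python3 - <<'E'
from h import *
o=get_obs();print(o['clock'],o['joint_pos'],o['position'])
go([.584,.0415,.12],down(0),0)
E
```

```text
16.85 [-0.23974342  0.33847185  0.09850224  1.63005463 -0.01661183  1.22180024
 -0.44910319] [0.58629686 0.04248315 0.15042521]
tcp [0.584 0.042 0.12 ] shift [ 0.0005  0.0305 -0.0008] turn [ 0.04  -0.309  0.03 ] dist 0.031 deg 17.9
```

Call:
send_rows(
  motion=[
    [90,0.0,0.01,0,0.013,-0.1,0.01],
    [90,0.0,0.02,0,0.027,-0.2,0.02],
    [90,0.0005,0.03,-0.001,0.04,-0.31,0.03],
    [90,0.0005,0.03,-0.001,0.04,-0.31,0.03],
    [90,0.0005,0.03,-0.001,0.04,-0.31,0.03],
  ],
)

```text
clock: 17.27
position: [0.5839, 0.0406, 0.1204]
ee_rot: [-0.498, 0.503, -0.502, 0.497]
ft_force: [-0.3, -0.4, 0.6]
grip_width: 0.9
```

```bash
python3 - <<'E'
from h import *
o=get_obs();print(o['clock'],o['joint_pos'],o['position'])
c=grab('wrist','w17.png'); P=cloud(c); print(topdisc(P,.583,.041,lo=.058))
c=grab('top','t17.png'); P=cloud(c); print(topdisc(P,.583,.041,lo=.05,hi=.07))
go([.584,.0415,.035],down(0),0)
E
```

```text
17.2667 [-0.18959728  0.33073116  0.05022556  1.70460212 -0.01745828  1.10938424
 -0.14420506] [0.58392893 0.04058899 0.12042161]
(3449, array([0.5832, 0.0432, 0.0619]), array([0.5831, 0.0419]), 0.0197)
(0, array([nan, nan, nan]), array([0, 0]), 0)
tcp [0.584 0.042 0.035] shift [-0.0005  0.086  -0.0006] turn [ 0.001 -0.009  0.001] dist 0.086 deg 0.5
  return _methods._mean(a, axis=axis, dtype=dtype,
  ret = um.true_divide(
```

View pics/w17.png

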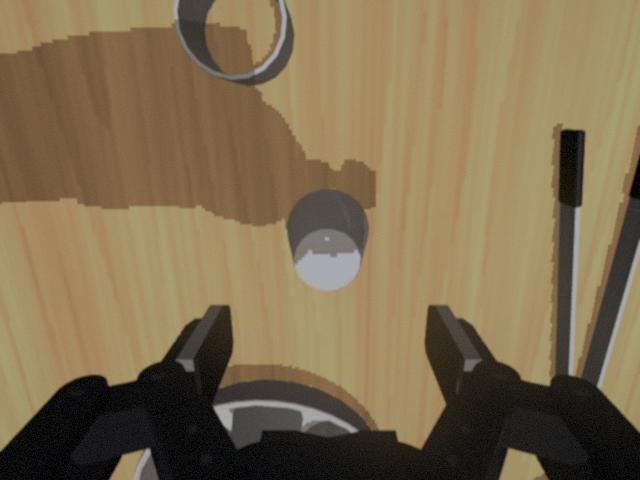

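Call:
send_rows(
  motion=[
    [90,-0.001,0.03,-0.001,0,0,0],
    [90,-0.001,0.06,-0.001,0,-0.005,0],
    [90,-0.001,0.078,-0.001,0,-0.009,0],
    [90,-0.001,0.086,-0.001,0,-0.009,0],
    [90,-0.001,0.086,-0.001,0,-0.009,0],
    [0,-0.001,0.086,-0.001,0,-0.009,0],
    [0,-0.001,0.086,-0.001,0,-0.009,0],
    [0,-0.001,0.086,-0.001,0,-0.009,0],
    [0,-0.001,0.086,-0.001,0,-0.009,0],
    [0,-0.001,0.086,-0.001,0,-0.009,0],
  ],
  squeeze=35,
)

```text
clock: 18.2
position: [0.584, 0.0421, 0.036]
ee_rot: [-0.5, 0.499, -0.5, 0.501]
ft_force: [-2.2, -0.6, 6.5]
grip_width: 0.503
```

Call:
send_rows(
  motion=[
    [0,0,0,0,0,0,0],
    [0,0,0,0,0,0,0],
    [0,0,0,0,0,0,0],
  ],
)

```text
clock: 18.45
position: [0.584, 0.042, 0.0361]
ee_rot: [-0.5, 0.499, -0.5, 0.501]
ft_force: [-0.8, -0.3, 5.8]
grip_width: 0.507
```

```bash
python3 - <<'E'
from h import *
o=get_obs();print(o['clock'],o['joint_pos'],o['position'],o['ft_force'],o['grip_width'])
c=grab('wrist','w18.png'); P=cloud(c); print(topdisc(P,.583,.041,lo=.058))
go([.53,-.08,.20],down(0),0)
E
```

```text
18.45 [-0.1854893   0.42779357  0.04282839  1.77075843 -0.0213111   0.94223524
 -0.13132766] [0.58404567 0.0420479  0.03605539] [-0.80907091 -0.30816134  5.84857644] 0.5073846473051261
(10975, array([0.5841, 0.0465, 0.0621]), array([0.5842, 0.0488]), 0.0355)
tcp [ 0.53 -0.08  0.2 ] shift [ 0.122  -0.164  -0.0542] turn [-0.001  0.003  0.   ] dist 0.211 deg 0.2
```

View pics/w18.png

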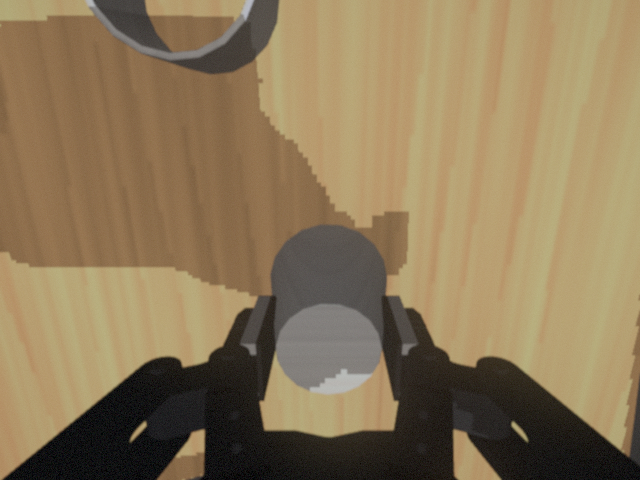

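Call:
send_rows(
  motion=[
    [0,0,-0.02,0,0,0,0],
    [0,0,-0.05,0,0,0,0],
    [0,0,-0.09,0,0,0,0],
    [0,0,-0.12,0,0,0,0],
    [0,0.02,-0.15,-0.01,0,0,0],
    [0,0.06,-0.164,-0.03,0,0,0],
    [0,0.09,-0.164,-0.045,0,0,0],
    [0,0.122,-0.164,-0.054,0,0.003,0],
    [0,0.122,-0.164,-0.054,0,0.003,0],
    [0,0.122,-0.164,-0.054,0,0.003,0],
  ],
)

```text
clock: 19.33
position: [0.5292, -0.0823, 0.1995]
ee_rot: [0.499, -0.501, 0.501, -0.499]
ft_force: [0.5, 0.9, -1.2]
grip_width: 0.505
```

```bash
python3 - <<'E'
from h import *
o=get_obs();print(o['clock'],o['joint_pos'],o['position'],o['ft_force'],o['grip_width'])
c=grab('wrist','w19.png'); P=cloud(c)
for x,y in [(.582,-.216),(.581,-.153),(.527,-.186),(.527,-.121),(.473,-.217),(.472,-.153)]: print(topdisc(P,x,y,.028,.06,.07))
c=grab('top','t19.png')
E
```

```text
19.3333 [-0.0490377   0.15282404  0.12969674  1.75056974 -0.01969558  1.23898376
  0.08126783] [ 0.52920616 -0.08234952  0.19954191] [ 0.51655996  0.8764715  -1.23617421] 0.5045008732075823
(413, array([ 0.5751, -0.2203,  0.0659]), array([ 0.5796, -0.2202]), 0.018)
(465, array([ 0.5921, -0.1418,  0.0656]), array([ 0.5896, -0.1476]), 0.0166)
(0, array([nan, nan, nan]), array([0, 0]), 0)
(0, array([nan, nan, nan]), array([0, 0]), 0)
(553, array([ 0.4837, -0.2239,  0.066 ]), array([ 0.4791, -0.2212]), 0.0194)
(356, array([ 0.468 , -0.1412,  0.0655]), array([ 0.4702, -0.1464]), 0.0153)
  return _methods._mean(a, axis=axis, dtype=dtype,
  ret = um.true_divide(
```

View pics/w19.png

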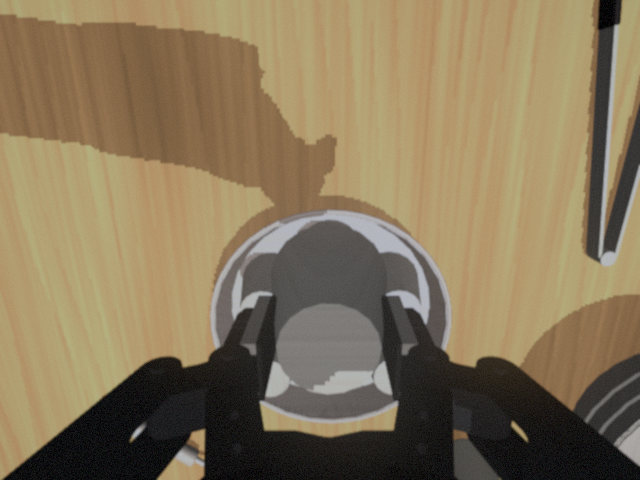

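View pics/t19.png

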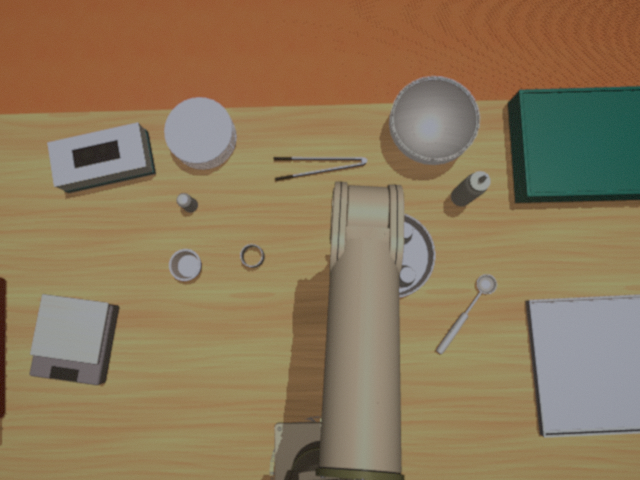

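```bash
cat >> h.py <<'E'
def rim(P,c0=(.527,-.185)):
    from scipy.optimize import least_squares
    q=P[np.isfinite(P[...,2])]; d=np.hypot(q[:,0]-c0[0],q[:,1]-c0[1]); m=(d>.097)&(d<.118)&(q[:,2]>.032)&(q[:,2]<.045); w=q[m]
    f=lambda p:np.hypot(w[:,0]-p[0],w[:,1]-p[1])-p[2]
    r=least_squares(f,[*c0,.107],loss='soft_l1',f_scale=.001); an=np.arctan2(w[:,1]-r.x[1],w[:,0]-r.x[0])
    return len(w),r.x.round(4),np.histogram(an,12,(-np.pi,np.pi))[0],w[:,2].mean().round(4)
E
python3 - <<'E'
from h import *
c=grab('wrist','w20.png'); print(rim(cloud(c)))
for u,v in [(212,300),(450,310),(335,211),(333,422)]: print(ray(c,u,v,.037).round(4))
import h
# top start image depth unavailable now; current
c=grab('top','t20.png'); print(rim(cloud(c)))
go([.527,-.33,.21],down(0),0)
E
```

```text
(3714, array([ 0.5308, -0.1868,  0.107 ]), array([141, 123, 421, 403, 119, 148, 392, 393, 397, 395, 384, 398]), np.float64(0.0359))
[ 0.4264 -0.1572  0.037 ]
[ 0.6392 -0.167   0.037 ]
[ 0.5354 -0.0757  0.037 ]
[ 0.5347 -0.2929  0.037 ]
(291, array([ 0.5274, -0.1857,  0.1072]), array([40, 57, 56, 57, 59, 22,  0,  0,  0,  0,  0,  0]), np.float64(0.0366))
tcp [ 0.527 -0.33   0.21 ] shift [ 0.2513 -0.0115 -0.0035] turn [0.001 0.002 0.   ] dist 0.252 deg 0.1
```

Call:
send_rows(
  motion=[
    [0,0.03,-0.01,-0.002,0,0,0],
    [0,0.07,-0.03,-0.002,0,0,0],
    [0,0.11,-0.03,-0.002,0,0,0],
    [0,0.15,-0.03,-0.002,0,0,0],
    [0,0.19,-0.03,-0.002,0,0,0],
    [0,0.22,-0.03,-0.002,0,0,0],
    [0,0.24,-0.03,-0.002,0,0,0],
    [0,0.25,-0.03,-0.002,0,0,0],
    [0,0.25,-0.03,-0.002,0,0,0],
    [0,0.25,-0.03,-0.002,0,0,0],
  ],
)

```text
clock: 20.37
position: [0.5282, -0.3286, 0.228]
ee_rot: [0.501, -0.5, 0.499, -0.5]
ft_force: [0.8, 1.0, -0.8]
grip_width: 0.506
```

```bash
python3 - <<'E'
from h import *
o=get_obs();print(o['clock'],o['joint_pos'],o['position'],o['ft_force'],o['grip_width'])
for n in ['wrist','top']:
  c=grab(n,n+'21.png'); P=cloud(c); print(rim(P))
  for x,y in [(.585,-.216),(.585,-.153),(.53,-.186),(.53,-.121),(.476,-.219),(.476,-.153)]: print(topdisc(P,x,y,.028,.055,.07)) if n=='wrist' else 0
E
```

```text
20.3667 [ 0.24915892  0.33071522  0.29805731  1.48871421 -0.09718345  1.33856936
  0.55608441] [ 0.52824344 -0.32856143  0.22802358] [ 0.83324598  0.95979003 -0.80968544] 0.5064335069567587
(3721, array([ 0.5308, -0.1885,  0.1067]), array([598, 501, 450, 455, 505, 613, 308,   0,   0,   0,   0, 291]), np.float64(0.0358))
(2557, array([ 0.5849, -0.2199,  0.0658]), array([ 0.5861, -0.2198]), 0.0208)
(308, array([ 0.5845, -0.1742,  0.0608]), array([ 0.5859, -0.1704]), 0.015)
(2697, array([ 0.5305, -0.1901,  0.0658]), array([ 0.5305, -0.1887]), 0.0208)
(0, array([nan, nan, nan]), array([0, 0]), 0)
(2520, array([ 0.4775, -0.2216,  0.0658]), array([ 0.4762, -0.2215]), 0.0209)
(314, array([ 0.4767, -0.1744,  0.0612]), array([ 0.4755, -0.1711]), 0.0147)
(654, array([ 0.5273, -0.1858,  0.1071]), array([54, 58, 57, 55, 63, 57, 60, 51, 50, 49, 50, 50]), np.float64(0.0367))
  return _methods._mean(a, axis=axis, dtype=dtype,
  ret = um.true_divide(
```

View pics/wrist21.png

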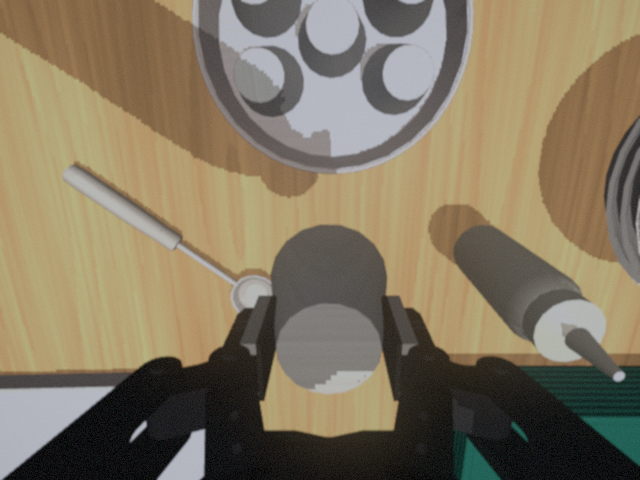

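```bash
python3 - <<'E'
from h import *
go([.531,-.2518,.125],down(0),0)
E
```

```text
tcp [ 0.531 -0.252  0.125] shift [-0.0759  0.1033  0.0029] turn [ 0.001  0.003 -0.   ] dist 0.128 deg 0.2
```

Call:
send_rows(
  motion=[
    [0,-0.025,0.02,0.001,0,0,0],
    [0,-0.05,0.045,0.002,0,0,0],
    [0,-0.07,0.075,0.003,0.001,0.003,0],
    [0,-0.076,0.095,0.003,0.001,0.003,0],
    [0,-0.076,0.103,0.003,0.001,0.003,0],
    [0,-0.076,0.103,0.003,0.001,0.003,0],
    [0,-0.076,0.103,0.003,0.001,0.003,0],
  ],
)

```text
clock: 21.05
position: [0.5307, -0.2547, 0.1263]
ee_rot: [0.5, -0.5, 0.501, -0.499]
ft_force: [1.1, 0.1, 0.2]
grip_width: 0.507
```

```bash
python3 - <<'E'
from h import *
o=get_obs();print(o['clock'],o['position'],o['ft_force'],o['grip_width'])
c=grab('wrist','wrist22.png'); P=cloud(c); print(rim(P))
for x,y in [(.586,-.22),(.5305,-.1887),(.476,-.2215)]: print(topdisc(P,x,y,.024,.06,.07))
go([.531,-.2518,.04],down(0),0)
c=grab('side','side22.png'); cv2.imwrite('pics/s22z.png',cv2.resize(c['pixels'][120:270,310:460,::-1],None,fx=4,fy=4,interpolation=cv2.INTER_CUBIC))
E
```

```text
21.05 [ 0.53071236 -0.25465265  0.12632995] [1.13417374 0.09913603 0.15667839] 0.5073518389096244
(8218, array([ 0.5308, -0.1881,  0.1065]), array([1054,  893,  240,  239,  889, 1061, 1314,  592,    0,    0,  610,
       1326]), np.float64(0.0356))
(4037, array([ 0.5855, -0.2181,  0.0659]), array([ 0.5863, -0.2192]), 0.02)
(4482, array([ 0.5304, -0.1873,  0.0659]), array([ 0.5304, -0.1882]), 0.0201)
(4018, array([ 0.477 , -0.2199,  0.0659]), array([ 0.4765, -0.2212]), 0.0199)
tcp [ 0.531 -0.252  0.04 ] shift [-0.0036  0.0869 -0.0002] turn [-0.001 -0.003  0.002] dist 0.087 deg 0.2
```

View pics/wrist22.png

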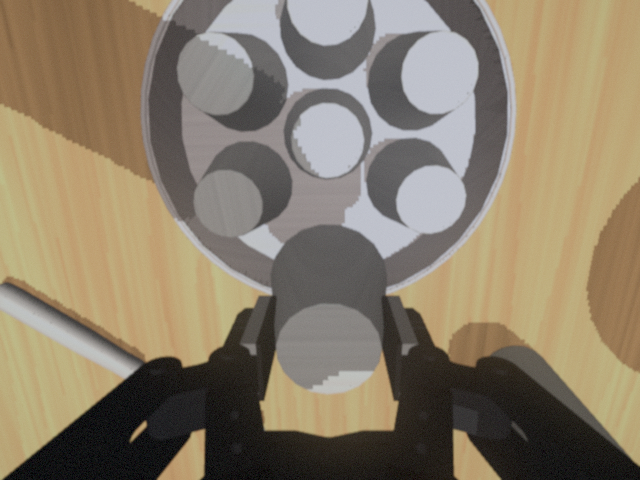

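View pics/s22z.png

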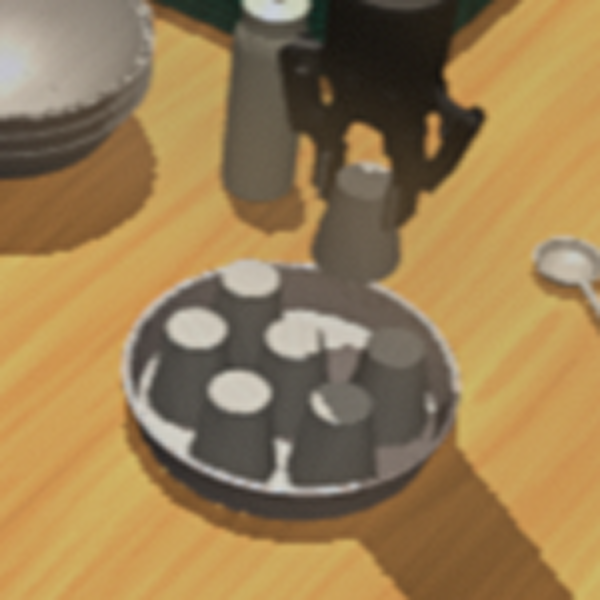

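Call:
send_rows(
  motion=[
    [0,-0.003,0.005,0,0,-0.003,0],
    [0,-0.003,0.02,0,0,-0.003,0],
    [0,-0.003,0.035,0,0,-0.003,0],
    [0,-0.003,0.05,0,0,-0.003,0],
    [0,-0.003,0.06,0,0,-0.003,0],
    [0,-0.003,0.068,0,0,-0.003,0],
    [0,-0.003,0.07,0,0,-0.003,0],
  ],
)

```text
clock: 21.73
position: [0.5299, -0.2512, 0.0543]
ee_rot: [0.501, -0.5, 0.5, -0.499]
ft_force: [0.1, -0.9, -1.0]
grip_width: 0.504
```

```bash
python3 - <<'E'
from h import *
o=get_obs();print(o['clock'],o['position'],o['ft_force'],o['grip_width'])
c=grab('wrist','wrist23.png'); P=cloud(c)
for x,y in [(.586,-.22),(.5305,-.1887),(.476,-.2215)]: print(topdisc(P,x,y,.024,.06,.07))
go([.531,-.2518,.04],down(0),0)
E
```

```text
21.7333 [ 0.52986699 -0.25123157  0.05428693] [ 0.11359557 -0.91221003 -0.99229338] 0.504301443073794
(8726, array([ 0.5852, -0.2175,  0.0659]), array([ 0.5861, -0.2189]), 0.0202)
(10024, array([ 0.5303, -0.1869,  0.066 ]), array([ 0.5306, -0.1878]), 0.02)
(8580, array([ 0.4774, -0.2194,  0.0659]), array([ 0.4763, -0.221 ]), 0.0203)
tcp [ 0.531 -0.252  0.04 ] shift [0.0005 0.0147 0.001 ] turn [0.002 0.    0.001] dist 0.015 deg 0.1
```

View pics/wrist23.png

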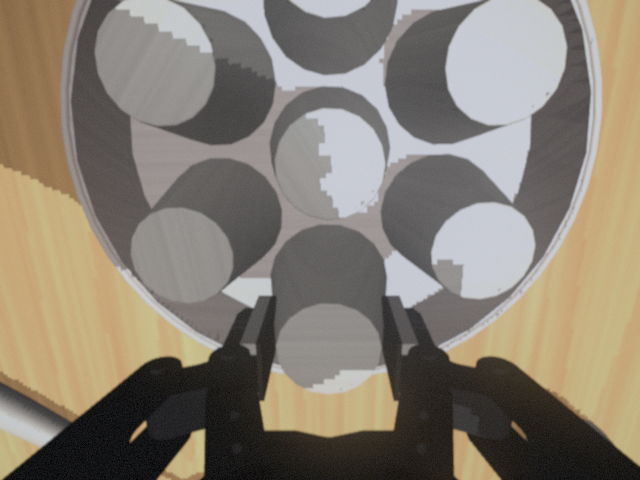

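Call:
send_rows(
  motion=[
    [0,0,0.004,0.001,0,0,0],
    [0,0,0.008,0.001,0,0,0],
    [0,0,0.011,0.001,0,0,0],
    [0,0,0.013,0.001,0,0,0],
    [0,0,0.014,0.001,0,0,0],
    [0,0,0.0145,0.001,0,0,0],
  ],
)

```text
clock: 22.28
position: [0.5313, -0.2513, 0.0407]
ee_rot: [0.5, -0.5, 0.5, -0.5]
ft_force: [-0.3, -0.0, -0.5]
grip_width: 0.501
```

Call:
send_rows(
  motion=[
    [0,0,0.0005,0,0,0,0],
    [0,0,0.001,0,0,0,0],
    [0,0,0.001,0,0,0,0],
  ],
)

```text
clock: 22.53
position: [0.5314, -0.2514, 0.0401]
ee_rot: [0.5, -0.5, 0.5, -0.5]
ft_force: [-1.6, 1.1, 1.5]
grip_width: 0.5
```

Call:
send_rows(
  motion=[
    [0,0,0.001,0,0,0,0],
    [0,0,0.0015,0,0,0,0],
    [0,0,0.0015,0,0,0,0],
  ],
)

```text
clock: 22.78
position: [0.5315, -0.2514, 0.0399]
ee_rot: [0.5, -0.5, 0.5, -0.5]
ft_force: [-6.7, 3.6, 17.2]
grip_width: 0.501
```

Call:
send_rows(
  motion=[
    [0,0,-0.001,0,0,0,0],
    [0,0,-0.001,0,0,0,0],
    [52,0,-0.001,0,0,0,0],
    [54,0,-0.001,0,0,0,0],
    [57,0,-0.001,0,0,0,0],
    [59,0,-0.001,0,0,0,0],
    [59,0,-0.001,0,0,0,0],
  ],
)

```text
clock: 23.37
position: [0.5312, -0.2512, 0.039]
ee_rot: [0.501, -0.5, 0.5, -0.5]
ft_force: [0.6, 0.5, 0.5]
grip_width: 0.588
```

```bash
python3 - <<'E'
from h import *
o=get_obs();print(o['clock'],o['position'],o['ft_force'],o['grip_width'])
c=grab('wrist','wrist24.png'); P=cloud(c)
for x,y in [(.586,-.22),(.5305,-.1887),(.476,-.2215),(.531,-.2515)]: print(topdisc(P,x,y,.024,.06,.07))
E
```

```text
23.3667 [ 0.53119709 -0.25119573  0.0390139 ] [0.61864154 0.47810131 0.47123069] 0.5880167132590394
(10784, array([ 0.5852, -0.2173,  0.0659]), array([ 0.5864, -0.2188]), 0.0204)
(12611, array([ 0.5304, -0.1867,  0.066 ]), array([ 0.5305, -0.1876]), 0.0198)
(10639, array([ 0.4775, -0.2193,  0.0659]), array([ 0.4764, -0.2213]), 0.0204)
(8655, array([ 0.5317, -0.2488,  0.0659]), array([ 0.5313, -0.2513]), 0.0203)
```

View pics/wrist24.png

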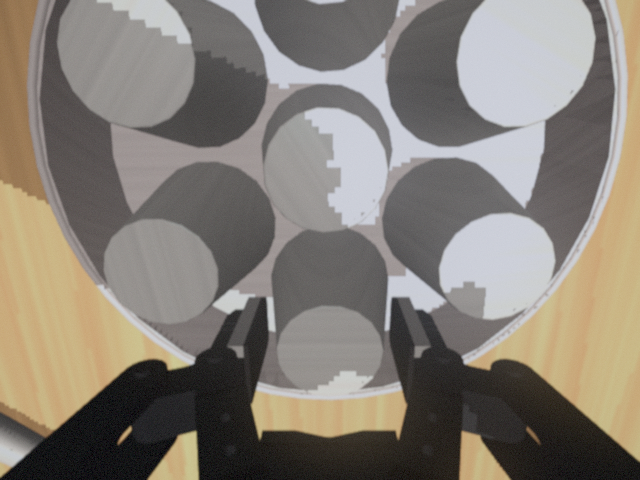

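Released; the new mould's foot (330,350) is level with the rest (66 mm tops). Withdraw straight up.

Call:
send_rows(
  motion=[
    [61,0,-0.005,0,0,0,0],
    [61,0,-0.012,0,0,0,0],
    [61,0,-0.022,0,0,0,0],
    [61,0,-0.05,0,0,0,0],
    [61,0,-0.09,0,0,0,0],
    [61,0,-0.13,0,0,0,0],
    [61,0,-0.16,0,0,0,0],
    [61,0.04,-0.17,0,0,0,0],
    [61,0.08,-0.17,0,0,0,0],
    [61,0.08,-0.17,0,0,0,0],
  ],
)

```text
clock: 24.25
position: [0.5291, -0.3397, 0.2119]
ee_rot: [0.499, -0.5, 0.504, -0.497]
ft_force: [-1.4, -1.8, -0.4]
grip_width: 0.609
```

```bash
python3 - <<'E'
from h import *
o=get_obs();print(o['clock'],o['position'],o['ft_force'],o['grip_width'])
for n in ['wrist','top']:
  c=grab(n,n+'25.png'); P=cloud(c); print(n,rim(P)[:2])
  for x,y in [(.586,-.22),(.585,-.156),(.5305,-.1887),(.5305,-.124),(.476,-.2215),(.476,-.156),(.531,-.2515)]: print(topdisc(P,x,y,.026,.06,.07))
c=grab('side','side25.png')
E
```

```text
24.25 [ 0.52911708 -0.33967114  0.21194285] [-1.41739165 -1.76762031 -0.41557754] 0.6087921547149098
wrist (3769, array([ 0.5308, -0.1885,  0.1067]))
(2827, array([ 0.5858, -0.2197,  0.0659]), array([ 0.5863, -0.2198]), 0.0201)
(0, array([nan, nan, nan]), array([0, 0]), 0)
(1567, array([ 0.5303, -0.197 ,  0.0658]), array([ 0.5304, -0.1904]), 0.0197)
(0, array([nan, nan, nan]), array([0, 0]), 0)
(2799, array([ 0.4768, -0.2215,  0.0659]), array([ 0.4764, -0.2217]), 0.0201)
(0, array([nan, nan, nan]), array([0, 0]), 0)
(2485, array([ 0.532 , -0.2516,  0.0659]), array([ 0.5318, -0.2521]), 0.0201)
top (640, array([ 0.5274, -0.1858,  0.1072]))
(195, array([ 0.5835, -0.2165,  0.0662]), array([ 0.5832, -0.2167]), 0.0201)
(187, array([ 0.5828, -0.1535,  0.0662]), array([ 0.5819, -0.1538]), 0.0199)
(192, array([ 0.5272, -0.1851,  0.0663]), array([ 0.5276, -0.1856]), 0.0199)
(193, array([ 0.5263, -0.1215,  0.0662]), array([ 0.5268, -0.1216]), 0.0202)
(195, array([ 0.4725, -0.2194,  0.0662]), array([ 0.4726, -0.2194]), 0.0199)
(196, array([ 0.4712, -0.1536,  0.0662]), array([ 0.4717, -0.1533]), 0.0205)
(195, array([ 0.5285, -0.2493,  0.0662]), array([ 0.5281, -0.2494]), 0.0197)
  return _methods._mean(a, axis=axis, dtype=dtype,
  ret = um.true_divide(
```

View pics/wrist25.png

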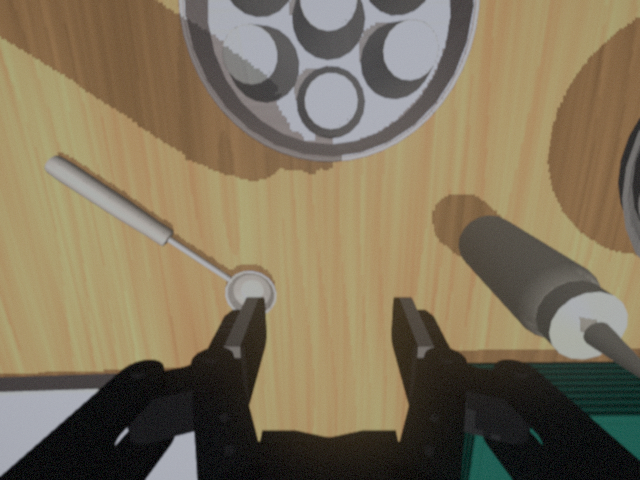

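View pics/side25.png

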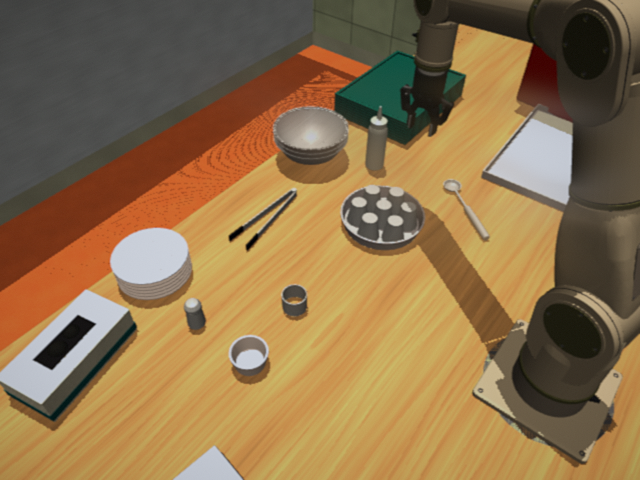

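All seven tops are at 66 mm and every mould is within about 65 mm of the tin's centre. The gripper is clear and the other kitchen things haven't moved. Settle briefly, then hand in.

Call:
send_rows(
  motion=[
    [61,0,0,0,0,0,0],
    [61,0,0,0,0,0,0],
    [61,0,0,0,0,0,0],
  ],
)

```text
clock: 24.65
position: [0.5318, -0.33, 0.2095]
ee_rot: [0.501, -0.5, 0.5, -0.5]
ft_force: [0.8, -0.3, -0.0]
grip_width: 0.605
```

```bash
python3 -c "
from workcell import *
print(hand_in())"
```

```text
the job is handed in; nothing more can be done
None
```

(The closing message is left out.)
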